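# Put the scale's check weights back in their hinged case

## Task

The scale has been checked and its brass weights still stand stacked on its pan. Swing the clear hood of the weight case up until it stands open by itself, set each of the four weights flat in the recess of its own size without dropping it (each recess is a little wider than its weight), and then shut the hood fully over them.

Things in the scene. Friction and masses are not known exactly. Their poses are not given: they have to be found in the camera images.
- weight_18: Smallest brass check weight: a plain upright disc 18 mm across and 16 mm high, about 35 g, two dark grooves turned in its rim; at the start it tops the stack. Origin: its centre, half-way up; z is its axis.
- weight_28: Second smallest brass check weight: a plain upright disc 28 mm across and 16 mm high, about 84 g, two dark grooves turned in its rim; at the start it lies under the smallest, on the second largest. Origin: its centre, half-way up; z is its axis.
- weight_38: Second largest brass check weight: a plain upright disc 38 mm across and 18 mm high, about 173 g, two dark grooves turned in its rim; at the start it lies on the largest, under the two smaller ones. Origin: its centre, half-way up; z is its axis.
- weight_48: Largest brass check weight: a plain upright disc 48 mm across and 20 mm high, about 307 g, two dark grooves turned in its rim; at the start it is the bottom of the stack, on the pan of the silver pocket scale (pan 13 mm above the bench). Origin: its centre, half-way up; z is its axis.
- recess_48 (a point): Round recess for the 48 mm weight, 56 mm across, 5 mm deep, blue floor, in its own light-wood block 70 mm square whose top is flush with the case rim, 20 mm above the bench. The four blocks stand in one row in the case, 70 mm apart, in an order that changes. The point is the centre of the recess floor, 15 mm above the bench; y runs along the row, z up.
- recess_38 (a point): Round recess for the 38 mm weight, 46 mm across, 5 mm deep, blue floor, in its own light-wood block 70 mm square whose top is flush with the case rim, 20 mm above the bench. The four blocks stand in one row in the case, 70 mm apart, in an order that changes. The point is the centre of the recess floor, 15 mm above the bench; y runs along the row, z up.
- recess_28 (a point): Round recess for the 28 mm weight, 36 mm across, 5 mm deep, blue floor, in its own light-wood block 70 mm square whose top is flush with the case rim, 20 mm above the bench. The four blocks stand in one row in the case, 70 mm apart, in an order that changes. The point is the centre of the recess floor, 15 mm above the bench; y runs along the row, z up.
- recess_18 (a point): Round recess for the 18 mm weight, 26 mm across, 5 mm deep, blue floor, in its own light-wood block 70 mm square whose top is flush with the case rim, 20 mm above the bench. The four blocks stand in one row in the case, 70 mm apart, in an order that changes. The point is the centre of the recess floor, 15 mm above the bench; y runs along the row, z up.
- case: Low dark-wood case, fixed: 86 mm deep (x), 296 mm long (y), rim 20 mm high. Origin: centre of its underside; x from its front to its hinge side, y along the row. Hinge line of the hood: along y at x 43, z 20 mm. The hood's black pull tab, at y 0, is 18 mm wide (y), 8 thick, 28 long; fingers take it from above across y; with the hood shut its middle is at x -58, z 30 mm; it swings with the hood.
- lid (a joint): Angle of the clear plastic hood over all four recesses: 0 shut (it may start slightly ajar), 1.57 upright, stop at 2.1; the tab side swings up and back. Hood 21 mm high, outline as the case. Its stiff hinge stays at any angle and takes about 2 N at the tab. It shuts freely, 2 mm above the tallest weight, if the weights are on the recess floors.

How it is judged:
On the way, in this order (a step that is already met when the one before it is completed fails the run):
1. the hood is swung up and open (more than 1.4 rad) (value of joint lid above 1.4 rad), for 0.2 s.
2. each weight lies flat in the recess of its own size (horizontal distance between weight_48 and recess_48 below 0.009 m and z of weight_48 in the frame of recess_48 between 0.007 and 0.0125 m and angle between each of weight_48, weight_38, weight_28, weight_18's own z axis and vertical below 0.1 rad and horizontal distance between weight_38 and recess_38 below 0.009 m and z of weight_38 in the frame of recess_38 between 0.006 and 0.0115 m and horizontal distance between weight_28 and recess_28 below 0.009 m and z of weight_28 in the frame of recess_28 between 0.005 and 0.0105 m and horizontal distance between weight_18 and recess_18 below 0.009 m and z of weight_18 in the frame of recess_18 between 0.005 and 0.0105 m), for 0.2 s.
At the end, for the whole second after the job is handed in: Each weight lies flat (tilt under 0.1 rad) on the floor of the recess of its own size (centre within 9 mm across, -3 to +2.5 mm in height), the hood is shut (under 0.06 rad), and all are at rest (all of step 2 and linear speed of each of weight_48, weight_38, weight_28, weight_18 below 0.02 m/s and value of joint lid below 0.06 rad and velocity of joint lid between -0.05 and 0.05 rad/s); the robot touches nothing.
It fails at once if the 48 mm weight is dropped or knocked down (moves over 0.8 m/s out of the fingers, a fall of some 3 cm) (linear speed of weight_48 above 0.8 m/s and contact force between the fingers and weight_48 below 0.01 N).
It fails at once if the 38 mm weight is dropped or knocked down (moves over 0.8 m/s out of the fingers, a fall of some 3 cm) (linear speed of weight_38 above 0.8 m/s and contact force between the fingers and weight_38 below 0.01 N).
It fails at once if the 28 mm weight is dropped or knocked down (moves over 0.8 m/s out of the fingers, a fall of some 3 cm) (linear speed of weight_28 above 0.8 m/s and contact force between the fingers and weight_28 below 0.01 N).
It fails at once if the 18 mm weight is dropped or knocked down (moves over 0.8 m/s out of the fingers, a fall of some 3 cm) (linear speed of weight_18 above 0.8 m/s and contact force between the fingers and weight_18 below 0.01 N).
It also fails if it takes over 120 s, if anything falls off the work surface, if the arm or the gripper's body presses on something with over 40 N, if the wrist force passes 120 N, or if a joint passes its speed limit or range.

## Robot

A 6-joint arm with a two-finger parallel gripper is mounted at the origin on a cart in front of the work surface, level with it; the furniture and walls round the work are solid. World frame = base frame: x ahead of the robot, y to its left, z up, the work surface at z = 0. Lengths are in m, angles in rad, forces in N, time in s.
With the tool pointing down it reaches from about 0.3 to 0.775 m from the base axis. Payload 14.6 kg.
Tool frame: the origin (TCP) lies at the very end of the fingers, on their centre line; the grasp point (between the pads) lies 19 mm behind it; z points along the fingers, y is the line along which they close (so a half turn about z gives the same grasp; the last joint's range is limited). The gripper opens to 85 mm and grips with 20 to 120 N. Pads are 22 mm wide; open, the fingers measure 114 mm over their backs; the gripper's body (76 mm by 85 mm) begins 54 mm behind the grasp point. The pads swing forward as they close: fully open they stand 13 mm farther back than shut.
Start: joints at [1.223, 0.3, 1.521, -0, 1.321, -0.067], TCP at [0.152, 0.528, 0.231] pointing down, gripper open.
Joint ranges: [-3.03, 3.03], [-0.79, 2.21], [0.23, 2.52], [-1.04, 4.18], [0, 3.07], [-2.55, 2.55]. Speed limits (rad/s): [2.22, 2.22, 2.57, 3.14, 3.14, 3.14].

## Interface

Orientations are given as a rotation vector (axis times angle).
In Python, from rig import ctrl, cams gives the robot as it stands.
- The arm moves only by the tool apply_moves, never from a script. Its argument "plan" is a list of rows, each a list of 3 entries, a list of its own where there are three numbers: the closure, from 0 (fully open) to 1 (shut), then the shift along the tool's x, y, z in mm, then the turn about the tool's z in rad. A call has 1 to 10 rows; each row is the pose to reach, as a shift and turn from the pose commanded when the call began, along the tool's axes at that moment; what a row does not reach only later rows make up. A row lasts 1/10 s, in which the tool goes at most 50 mm and 8.59 degrees, less where a joint would pass 70% of its speed; a pose out of reach is approached as far as the arm can. A call with a gripper value outside its range is refused whole. The fingers move at their own pace and stop on an object; "newtons" is the grip in N (left out, the last holds). Time passes only in rows, so rows that repeat a pose let the fingers close. It gives the time, the measured TCP pose, the force, the opening and the grip force at its end, in the units of the state.
- ctrl.get_obs(): the state, without advancing time (a new reading comes with each control period).
- cams.read_camera(name): name is "side" or "top" or "wrist"; returns a dict with "image" (400x640x3 uint8, red, green, blue), "camera_matrix" (3x3 intrinsics, pixels), "position" and "attitude" of the camera in the world; the wrist camera has in their place "mount" (4x4, takes a point from camera to tool coordinates, whose origin is the TCP and whose axes are the flange's). Camera axes: x right, y down, z forward; pixel columns grow to the right and rows downward; lengths in m; the calibration is good to about 2 mm. A picture is of the moment at which its call begins: read the wrist's pose just before it. There is no depth.
- ctrl.job_done(): hands the job in; it is judged then, once.
The state is a dict: "time": time; "joints": joint angles; "qvel": joint speeds; "joint_torque": joint torques, N m; "eef_pos": TCP position; "ee_rot": TCP orientation; "contact_force": force on the tool from outside, world axes, zero at the start; "ft_torque": the same for the moment, N m; "gripper_width": finger opening in m; "grasp_force": force on a finger pad.
Only numpy, scipy, OpenCV 4.12 (cv2) and the standard library are available. Lean on these libraries where they do the work, as an engineer would, in place of code of your own. Each camera call takes 0.05 s, during which the arm holds its last target. There are 200 camera calls.

## Working session

There is one attempt and no reset: what is moved stays moved. The work goes in short steps, Python scripts to look and compute and a tool call to move; the robot and the scene stay as the last step left them, time stands still between calls to the robot, and variables do not carry over. Pictures are saved under pics/ and viewed, at most 14 in all, crops included, and the job is handed in when it is done.

Besides the shell and the picture viewer there is one more tool, called after "Emit:" as a command line: name --argument value ..., lists and objects as JSON in quotes. apply_moves: Moves the arm, as the interface text tells. Its arguments: {"type":"object","properties":{"plan":{"type":"array","items":{"type":"array"}},"newtons":{"type":"number"}},"required":["plan"]}

```bash
mkdir -p pics; ls; cat > h.py <<'E'
import numpy as np, cv2
from scipy.spatial.transform import Rotation as R
from rig import ctrl, cams
def grab(name):
    o=ctrl.get_obs(); c=cams.read_camera(name); K=np.array(c["camera_matrix"])
    if name=="wrist":
        T=np.eye(4); T[:3,:3]=R.from_rotvec(o["ee_rot"]).as_matrix(); T[:3,3]=o["eef_pos"]
        M=T@np.array(c["mount"])
        Rc,p=M[:3,:3],M[:3,3]
    else:
        p=np.array(c["position"]); a=np.array(c["attitude"])
        Rc=a if a.shape==(3,3) else (R.from_rotvec(a).as_matrix() if a.size==3 else R.from_quat(a).as_matrix())
    return c["image"],K,Rc,p,o
def ray(K,Rc,p,uv,z):
    d=Rc@np.linalg.inv(K)@np.array([uv[0],uv[1],1.]); return p+d*(z-p[2])/d[2]
def proj(K,Rc,p,X):
    q=K@(Rc.T@(np.array(X)-p)); return q[:2]/q[2]
def save(n,im): cv2.imwrite("pics/"+n,cv2.cvtColor(im,cv2.COLOR_RGB2BGR))
E
python3 - <<'E'
from h import *
for n in("top","side","wrist"):
    c=cams.read_camera(n); print(n,{k:v for k,v in c.items() if k!="image"}); save(n+"0.png",c["image"])
print(ctrl.get_obs())
E
```

```text
pics
top {'camera_matrix': array([[404.65290141,   0.        , 318.94036564],
       [  0.        , 404.65290141, 205.86558919],
       [  0.        ,   0.        ,   1.        ]]), 'position': array([0.40843019, 0.16042217, 1.08387658]), 'attitude': array([-2.16336949,  2.15814864, -0.13570887])}
side {'camera_matrix': array([[435.92282641,   0.        , 315.39637333],
       [  0.        , 435.92282641, 208.42530057],
       [  0.        ,   0.        ,   1.        ]]), 'position': array([ 0.12281346, -0.4878291 ,  0.59271636]), 'attitude': array([-2.07133592,  0.62214428, -0.30807542])}
wrist {'camera_matrix': array([[297.66044476,   0.        , 317.91114399],
       [  0.        , 297.66044476, 196.35251443],
       [  0.        ,   0.        ,   1.        ]]), 'mount': array([[ 2.39021002e-04, -9.62583509e-01, -2.70985113e-01,
         6.87277784e-02],
       [ 9.99999698e-01,  2.97491230e-05,  7.76370748e-04,
        -3.50539640e-04],
       [-7.39260110e-04, -2.70985217e-01,  9.62583225e-01,
        -1.42584483e-01],
       [ 0.00000000e+00,  0.00000000e+00,  0.00000000e+00,
         1.00000000e+00]])}
{'time': 0.15, 'joints': array([ 1.22343910e+00,  3.00342436e-01,  1.52141399e+00,  4.80158523e-05,
        1.32066510e+00, -6.65871790e-02]), 'qvel': array([ 1.11154532e-03, -2.19483123e-03, -4.65453007e-04,  9.86528738e-05,
        2.03161883e-03, -4.79057351e-04]), 'joint_torque': array([ 2.37833119e-03, -5.43668354e+01, -3.61884284e+01, -2.23213584e-05,
        3.09116076e-03, -2.22555968e-05]), 'eef_pos': array([0.15233333, 0.5283175 , 0.23086258]), 'ee_rot': array([-4.39573626e-01, -3.11046968e+00,  1.25910517e-03]), 'contact_force': array([ 0.4542722 , -0.09000866, -0.36275255]), 'ft_torque': array([-0.04579443,  0.01828843, -0.0576587 ]), 'grasp_force': 0.0, 'gripper_width': 0.0852980374927528}
```

View pics/top0.png

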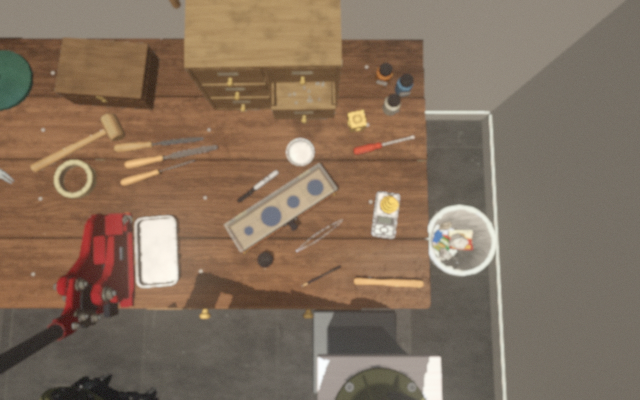

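View pics/side0.png

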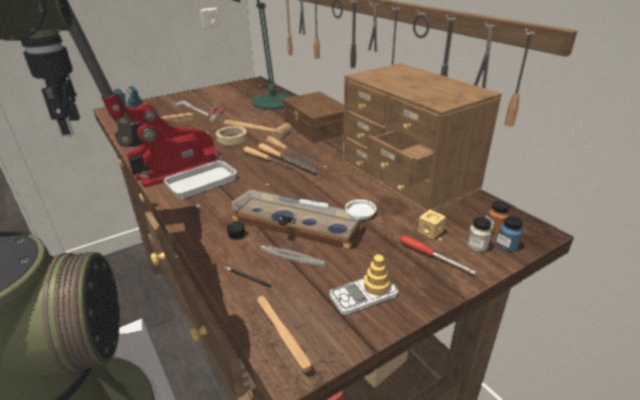

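The top view shows the case with blue recesses near (249,231), (271,216), (293,202) and (315,187), the black tab at about (294,224), and the yellow stack at about (389,204). In the side view the stack tapers upward as described.

```bash
python3 - <<'E'
from h import *
im,K,Rc,p,o=grab("top")
hsv=cv2.cvtColor(im,cv2.COLOR_RGB2HSV)
m=cv2.inRange(hsv,(100,40,30),(135,255,200)); m[:150]=0;m[260:]=0;m[:,:225]=0;m[:,345:]=0
n,l,s,c=cv2.connectedComponentsWithStats(m)
P=[]
for i in range(1,n):
    if s[i,4]>15:
        X=ray(K,Rc,p,c[i],.015); P.append(X); print("rec",c[i].round(1),s[i,4],"dia mm",round(2000*np.sqrt(s[i,4]/np.pi)*(p[2]-.015)/404.65,1),X.round(4))
P=np.array(P);P=P[np.argsort(P[:,0])]
d=np.diff(P,axis=0);print(np.linalg.norm(d,axis=1), np.degrees(np.arctan2(d[:,1],d[:,0])))
mb=cv2.inRange(hsv,(0,0,0),(180,255,45)); mb[:210]=0;mb[240:]=0;mb[:,:282]=0;mb[:,306:]=0
ys,xs=np.nonzero(mb);print("tab",xs.mean(),ys.mean(),len(xs),ray(K,Rc,p,(xs.mean(),ys.mean()),.032))
print(xs.min(),xs.max(),ys.min(),ys.max())
my=cv2.inRange(hsv,(18,110,120),(35,255,255)); my[:185]=0;my[225:]=0;my[:,:370]=0;my[:,410:]=0
n,l,s,c=cv2.connectedComponentsWithStats(my); i=1+np.argmax(s[1:,4]);print("stack",c[i],s[i],ray(K,Rc,p,c[i],.04))
crop=cv2.resize(im[160:260,215:415],None,fx=4,fy=4,interpolation=cv2.INTER_CUBIC); save("crop1.png",crop)
E
```

```text
Traceback (most recent call last):
IndexError: too many indices for array: array is 1-dimensional, but 2 were indexed
```

```bash
python3 - <<'E'
from h import *
im,K,Rc,p,o=grab("top")
hsv=cv2.cvtColor(im,cv2.COLOR_RGB2HSV)
for u,v in((249,231),(271,216),(293,202),(315,187),(282,209),(294,224),(389,203),(260,224)):print(u,v,im[v,u],hsv[v,u])
crop=cv2.resize(im[160:260,215:415],None,fx=4,fy=4,interpolation=cv2.INTER_CUBIC); save("crop1.png",crop)
E
```

```text
249 231 [111 114 127] [114  32 127]
271 216 [114 119 133] [112  36 133]
293 202 [112 116 130] [113  35 130]
315 187 [112 115 127] [114  30 127]
282 209 [193 174 146] [ 18  62 193]
294 224 [76 66 59] [12 57 76]
389 203 [219 185 103] [ 21 135 219]
260 224 [193 172 145] [ 17  63 193]
```

View pics/crop1.png

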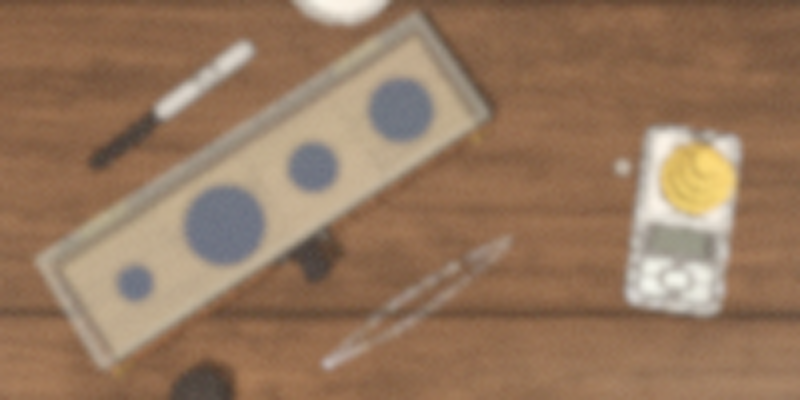

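The crop confirms the recess order from left to right is 18, 48, 28, 38. The tab is at crop (317,258), which is (294,224) in the full image, and the stack's small top is toward the upper right.

```bash
python3 - <<'E'
from h import *
im,K,Rc,p,o=grab("top")
hsv=cv2.cvtColor(im,cv2.COLOR_RGB2HSV)
def blobs(m,box,mn):
    z=np.zeros_like(m);a,b,c,d=box;z[a:b,c:d]=m[a:b,c:d]
    n,l,s,c=cv2.connectedComponentsWithStats(z)
    return [(c[i],s[i,4],s[i,:4]) for i in range(1,n) if s[i,4]>mn]
P=[]
for c,a,b in blobs(cv2.inRange(hsv,(95,10,60),(135,255,175)),(170,250,235,330),25):
    X=ray(K,Rc,p,c,.015); P.append(X); print("rec",c.round(1),a,"dia",round(2000*np.sqrt(a/np.pi)*(p[2]-.015)/404.65,1),X.round(4))
P=np.array(P);P=P[np.argsort(P[:,0])];d=np.diff(P,axis=0)
print(np.linalg.norm(d,axis=1).round(4), np.degrees(np.arctan2(d[:,1],d[:,0])))
mid=P.mean(0); e=P[-1]-P[0]; e/=np.linalg.norm(e); ey=e if 1 else -e
ex=np.array([-0,0,0]); 
# x from front(tab, toward robot) to hinge; right handed: x = y cross z
for s in(1,-1):
    ex=np.cross(s*ey,[0,0,1]); print("ycase",s*ey.round(3),"xcase",ex.round(3),"tab",(mid-.058*ex).round(4))
for c,a,b in blobs(cv2.inRange(hsv,(0,0,0),(180,255,85)),(214,236,284,306),8): print("tab",c,a,b,ray(K,Rc,p,c,.032).round(4))
for c,a,b in blobs(cv2.inRange(hsv,(15,90,120),(35,255,255)),(185,225,375,408),25): print("stack",c,a,b,ray(K,Rc,p,c,.04).round(4))
E
```

```text
rec [314.8 187. ] 152 dia 36.7 [0.5895 0.1674 0.015 ]
rec [292.7 201.4] 85 dia 27.5 [0.5505 0.2259 0.015 ]
rec [270.7 215.9] 264 dia 48.4 [0.5115 0.2841 0.015 ]
rec [248.4 230.3] 37 dia 18.1 [0.4732 0.3423 0.015 ]
[0.0697 0.07   0.0703] [-56.68754219 -56.10095285 -56.37315706]
ycase [ 0.554 -0.833  0.   ] xcase [-0.833 -0.554  0.   ] tab [0.5795 0.287  0.015 ]
ycase [-0.554  0.833 -0.   ] xcase [ 0.833  0.554 -0.   ] tab [0.4829 0.2228 0.015 ]
tab [292.91489362 224.17021277] 47 [289 220   8   9] [0.4885 0.2238 0.032 ]
stack [389.07228916 204.14859438] 249 [380 196  21  18] [ 0.5407 -0.0263  0.04  ]
```

```bash
cat >> h.py <<'E'
def rel(t,ang=None):
    """shift (mm, tool axes) and turn (rad) from the pose now to TCP t with tool x at world angle ang deg"""
    o=ctrl.get_obs(); M=R.from_rotvec(o["ee_rot"]).as_matrix()
    a=np.degrees(np.arctan2(M[1,0],M[0,0])); s=M.T@(np.array(t)-o["eef_pos"])*1000
    turn=0 if ang is None else -np.radians((ang-a+180)%360-180)
    return s.round(1),round(turn,3),"x ang %.2f"%a,o["eef_pos"].round(4)
E
python3 -c "
from h import *
print(rel([.481,.221,.15],213.6))"
```

```text
(array([-400.9, -204.2,   81.2]), np.float64(-0.867), 'x ang 163.91', array([0.1524, 0.5284, 0.2311]))
```

Emit:
apply_moves --plan '[[0.3, [-40, -20, 8], -0.1], [0.3, [-80, -41, 16], -0.2], [0.3, [-121, -61, 24], -0.3], [0.3, [-161, -82, 32], -0.4], [0.3, [-201, -102, 40], -0.5], [0.3, [-241, -122, 48], -0.6], [0.3, [-281, -143, 57], -0.7], [0.3, [-321, -163, 65], -0.8], [0.3, [-361, -184, 73], -0.867], [0.3, [-401, -204, 81], -0.867]]'

```text
time: 1.3
eef_pos: [0.4823, 0.2197, 0.1501]
ee_rot: [-0.911, 3.006, 0.0]
contact_force: [0.3, 0.2, 0.8]
gripper_width: 0.06
grasp_force: 0.0
```

Emit:
apply_moves --plan '[[0.5, [0, 0, 0], 0], [0.5, [0, 0, 0], 0], [0.5, [0, 0, 0], 0]]'

```text
time: 1.6
eef_pos: [0.4807, 0.2219, 0.1505]
ee_rot: [-0.909, 3.007, 0.0]
contact_force: [0.2, 0.4, 0.7]
gripper_width: 0.0425
grasp_force: 0.0
```

```bash
python3 - <<'E'
from h import *
im,K,Rc,p,o=grab("wrist"); save("w1.png",im); print(rel([.4829,.2228,.15],213.6),o["gripper_width"])
print(proj(K,Rc,p,[.4829,.2228,.034]),ray(K,Rc,p,(320,200),0))
E
```

```text
(array([-2.2, -0.8,  0.6]), np.float64(0.001), 'x ang -146.34', array([0.4806, 0.2222, 0.1506])) 0.04246843582845513
[317.35221279 194.44268061] [0.49414571 0.23343875 0.        ]
```

View pics/w1.png

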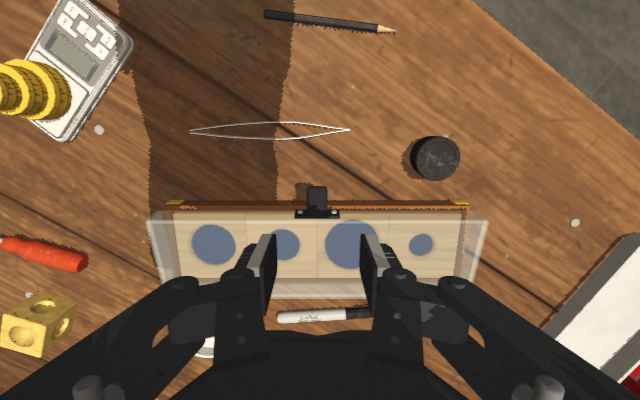

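The wrist view shows the black tab at rows 187–213, centred on column 317, with the hood flat over the case.

```bash
python3 - <<'E'
from h import *
im,K,Rc,p,o=grab("wrist")
c0=np.array([.5312,.2549]); ex=np.array([.833,.554]);ey=np.array([-.554,.833])
for v in(187,200,213):
    for z in(.034,.05):
        X=ray(K,Rc,p,(317,v),z); d=X[:2]-c0; print(v,z,(1000*d@ex).round(1),(1000*d@ey).round(1))
for u,v in((214,244),(284,244),(350,244),(421,244)):
    X=ray(K,Rc,p,(u,v),.015); d=X[:2]-c0; print((1000*d@ex).round(1),(1000*d@ey).round(1))
t=c0-.062*ex; print(t,rel([*t,.022],213.6))
E
```

```text
187 0.034 -64.8 -0.1
187 0.05 -68.8 -0.0
200 0.034 -52.6 -0.1
200 0.05 -57.4 -0.0
213 0.034 -40.2 -0.1
213 0.05 -45.7 -0.0
-0.3 -104.9
-0.3 -33.7
-0.4 33.4
-0.5 105.6
[0.479554 0.220552] (array([  1.9,  -0.8, 128.6]), np.float64(0.001), 'x ang -146.33', array([0.4806, 0.2222, 0.1506]))
```

Emit:
apply_moves --plan '[[0.5, [0, -1, 35], 0], [0.5, [0, -1, 70], 0], [0.5, [-1, -1, 100], 0], [0.5, [-1, -1, 114], 0], [0.8, [-1, -1, 114], 0], [1, [-1, -1, 114], 0], [1, [-1, -1, 114], 0], [1, [-1, -1, 114], 0], [1, [-1, -1, 114], 0]]' --newtons 25

```text
time: 2.6
eef_pos: [0.4827, 0.2219, 0.0379]
ee_rot: [-0.908, 3.006, 0.001]
contact_force: [-3.8, 4.7, -2.1]
gripper_width: 0.0168
grasp_force: 27.6
```

```bash
python3 - <<'E'
from h import *
r=101.;z0=10.
import math
def tab(t): return np.array([-r*math.cos(t)+z0*math.sin(t), r*math.sin(t)+z0*math.cos(t)])
a=tab(.15)
for t in np.arange(.15,2.0,.125): d=tab(t)-a; print(round(t,3),"tool x,z",(-d).round(0))
o=ctrl.get_obs(); print(o["eef_pos"])
im,K,Rc,p,_=grab("side"); save("s1.png",im[100:300,180:420])
E
```

```text
0.15 tool x,z [-0. -0.]
0.275 tool x,z [ -4. -12.]
0.4 tool x,z [ -9. -24.]
0.525 tool x,z [-16. -34.]
0.65 tool x,z [-24. -44.]
0.775 tool x,z [-33. -53.]
0.9 tool x,z [-43. -60.]
1.025 tool x,z [-54. -67.]
1.15 tool x,z [-66. -71.]
1.275 tool x,z [-78. -75.]
1.4 tool x,z [-91. -76.]
1.525 tool x,z [-104.  -76.]
1.65 tool x,z [-116.  -75.]
1.775 tool x,z [-129.  -72.]
1.9 tool x,z [-140.  -67.]
[0.4826751  0.22185998 0.03786291]
```

View pics/s1.png

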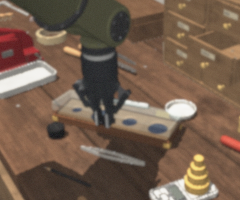

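The gripper holds the tab, so I'll swing the hood up along its arc.

Emit:
apply_moves --plan '[[1, [-4, 0, -12], 0], [1, [-9, 0, -24], 0], [1, [-16, 0, -34], 0], [1, [-24, 0, -44], 0], [1, [-33, 0, -53], 0], [1, [-43, 0, -60], 0], [1, [-54, 0, -67], 0], [1, [-66, 0, -71], 0]]'

```text
time: 3.45
eef_pos: [0.5376, 0.2584, 0.1099]
ee_rot: [-0.908, 3.007, 0.001]
contact_force: [-7.0, 1.0, 3.5]
gripper_width: 0.017
grasp_force: 25.6
```

Emit:
apply_moves --plan '[[1, [-12, 0, -4], 0], [1, [-25, 0, -5], 0], [1, [-38, 0, -5], 0], [1, [-50, 0, -4], 0], [1, [-63, 0, -1], 0], [1, [-70, 0, 1], 0], [1, [-70, 0, 1], 0]]'

```text
time: 4.15
eef_pos: [0.5972, 0.298, 0.11]
ee_rot: [-0.907, 3.002, 0.003]
contact_force: [-0.6, 4.9, 8.9]
gripper_width: 0.0171
grasp_force: 24.2
```

```bash
python3 - <<'E'
from h import *
im,K,Rc,p,_=grab("side"); save("s2.png",im[60:320,160:460]); print(rel([.5,.2,.2]))
E
```

```text
(array([134.4, -27.8, -90.7]), 0, 'x ang -146.38', array([0.597 , 0.2978, 0.1101]))
```

View pics/s2.png

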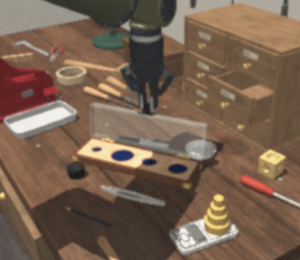

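The hood stands open past upright with the tab still gripped. I'll release it and go up.

Emit:
apply_moves --plan '[[0.5, [0, 0, 0], 0], [0.5, [0, 0, 0], 0], [0.5, [0, 0, -5], 0], [0.5, [0, 0, -40], 0], [0.5, [0, 0, -90], 0], [0.5, [0, 0, -100], 0]]'

```text
time: 4.8
eef_pos: [0.5973, 0.2968, 0.2134]
ee_rot: [-0.905, 2.999, 0.001]
contact_force: [0.5, 0.3, 1.1]
gripper_width: 0.0425
grasp_force: 0.0
```

```bash
python3 - <<'E'
from h import *
print(rel([.5407,-.0263,.2],213.6))
E
```

```text
(array([ 225.9, -237.8,   11.8]), np.float64(-0.0), 'x ang -146.42', array([0.5973, 0.2968, 0.2134]))
```

Emit:
apply_moves --plan '[[0.5, [28, -30, 0], 0], [0.5, [56, -60, 2], 0], [0.5, [85, -89, 4], 0], [0.5, [113, -119, 6], 0], [0.5, [141, -149, 8], 0], [0.5, [169, -178, 10], 0], [0.5, [198, -208, 12], 0], [0.5, [226, -238, 12], 0], [0.5, [226, -238, 12], 0], [0.5, [226, -238, 12], 0]]'

```text
time: 5.8
eef_pos: [0.5392, -0.0277, 0.1948]
ee_rot: [-0.905, 3.008, -0.0]
contact_force: [-0.1, 0.1, -0.1]
gripper_width: 0.0423
grasp_force: 0.0
```

```bash
python3 - <<'E'
from h import *
im,K,Rc,p,o=grab("wrist"); save("w2.png",im); print(o["eef_pos"],proj(K,Rc,p,[.5407,-.0263,.083]))
E
```

```text
[ 0.53924599 -0.02768852  0.19480484] [318.39426216 195.39707329]
```

View pics/w2.png

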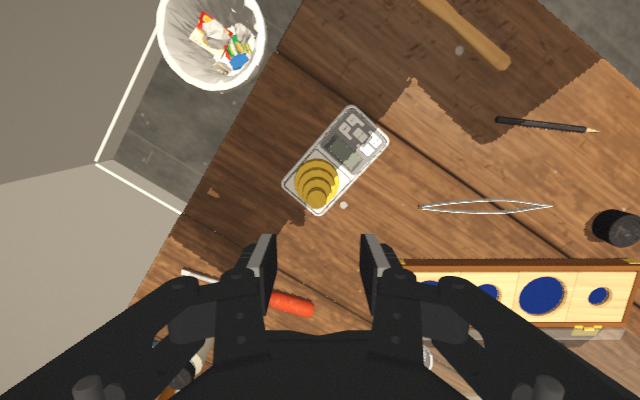

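The wrist view shows the stack at (316,190), with its smallest top disc near (316,198). I'll zoom in on it.

```bash
python3 - <<'E'
from h import *
im,K,Rc,p,o=grab("wrist")
c=cv2.resize(im[150:220,280:350],None,fx=8,fy=8,interpolation=cv2.INTER_CUBIC)
save("w2c.png",c)
for z,d in((.083,18),(.067,28),(.051,38),(.033,48)):
    dep=(Rc.T@(np.array([.5407,-.0263,z])-p))[2]; print(z,proj(K,Rc,p,[.5407,-.0263,z]).round(1),"dia px",(297.7*d/1000/dep).round(1))
E
```

```text
0.083 [317.7 194.9] dia px 20.3
0.067 [317.7 190.3] dia px 29.9
0.051 [317.7 186.2] dia px 38.4
0.033 [317.7 182.1] dia px 45.8
```

View pics/w2c.png

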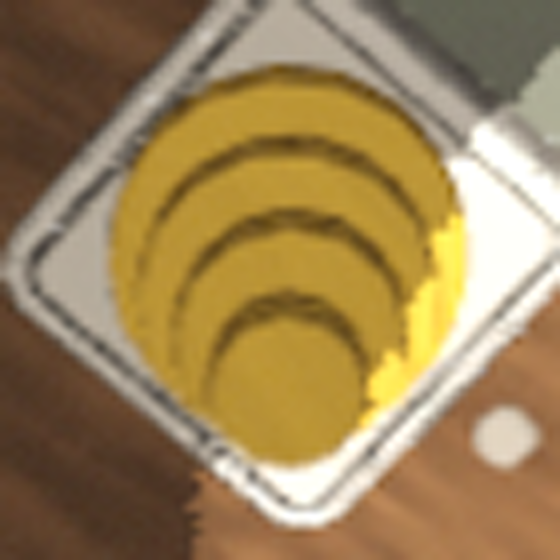

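The zoomed crop gives the 18 mm top disc at full-image (316.1,198.7) with radius 9.5 px, matching the expected size. All four discs are aligned in column 316.

```bash
python3 - <<'E'
from h import *
im,K,Rc,p,o=grab("wrist")
for n,uv,z in(("18",(316.1,198.7),.083),("28",(316.1,192.4),.067),("38",(316.1,187.2),.051),("48",(316.1,180.5),.033)):
    X=ray(K,Rc,p,uv,z); print(n,X.round(4),rel([*X[:2],.072],213.6)[:2])
E
```

```text
18 [ 0.5444 -0.025   0.083 ] (array([ -4.8,  -1.8, 122.4]), np.float64(0.001))
28 [ 0.5432 -0.0259  0.067 ] (array([ -3.2,  -2. , 122.4]), np.float64(0.001))
38 [ 0.5424 -0.0266  0.051 ] (array([ -2.2,  -2.1, 122.4]), np.float64(0.001))
48 [ 0.5402 -0.0282  0.033 ] (array([  0.5,  -2.2, 122.4]), np.float64(0.001))
```

Emit:
apply_moves --plan '[[0.55, [-2, -1, 40], 0], [0.55, [-5, -2, 80], 0], [0.55, [-5, -2, 110], 0], [0.55, [-5, -2, 124], 0], [0.6, [-5, -2, 124], 0], [0.7, [-5, -2, 124], 0], [0.8, [-5, -2, 124], 0], [0.9, [-5, -2, 124], 0], [0.9, [-5, -2, 124], 0], [0.9, [-5, -2, 124], 0]]' --newtons 20

```text
time: 6.95
eef_pos: [0.5455, -0.0259, 0.072]
ee_rot: [-0.907, 3.005, -0.002]
contact_force: [0.6, 1.9, 7.6]
gripper_width: 0.0168
grasp_force: 19.7
```

Emit:
apply_moves --plan '[[0.9, [0, 0, -5], 0], [0.9, [0, 0, -15], 0], [0.9, [0, 0, -35], 0], [0.9, [0, 0, -60], 0], [0.9, [0, 0, -80], 0], [0.9, [0, 0, -80], 0]]'

```text
time: 7.55
eef_pos: [0.5457, -0.0261, 0.1538]
ee_rot: [-0.906, 3.003, -0.003]
contact_force: [0.1, 0.2, -0.1]
gripper_width: 0.0166
grasp_force: 19.6
```

```bash
python3 - <<'E'
from h import *
im,K,Rc,p,o=grab("wrist")
c=im[120:320,220:420]
save("w3.png",cv2.resize(c,None,fx=3,fy=3,interpolation=cv2.INTER_CUBIC)); print(o["eef_pos"],o["gripper_width"])
e=o["eef_pos"]
for z in(0,.005,.012,.019):print(z,proj(K,Rc,p,e+[0,0,z]))
print(rel([.473,.3424,.152],213.6))
E
```

```text
[ 0.54570403 -0.02606495  0.15383225] 0.016641239330506506
0 [317.81903159 249.06976185]
0.005 [317.77540942 253.45445235]
0.012 [317.70945765 260.08360625]
0.019 [317.63705594 267.36107771]
(array([-143.8,  346.7,   -0.4]), np.float64(-0.0), 'x ang -146.42', array([ 0.545 , -0.026 ,  0.1519]))
```

View pics/w3.png

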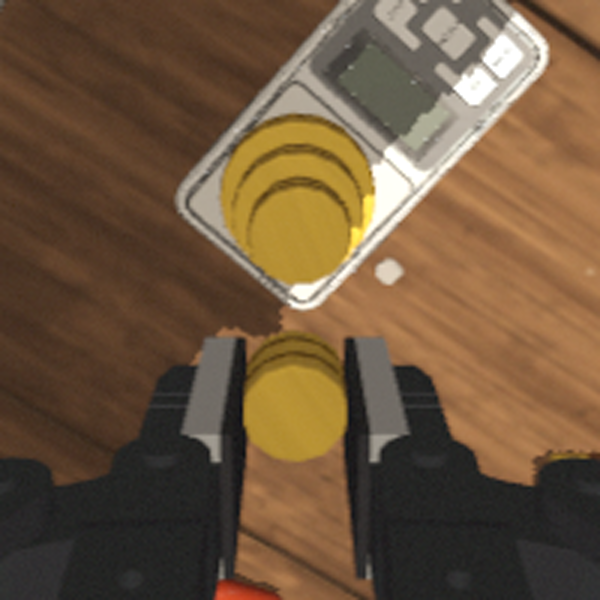

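The held weight sits upright between the pads, top centre at (318,257), within 1 mm of the tool axis. The 28 mm disc below is at about (319,197).

Emit:
apply_moves --plan '[[0.9, [-8, 20, 0], 0], [0.9, [-25, 60, 0], 0], [0.9, [-41, 100, 0], 0], [0.9, [-58, 140, 0], 0], [0.9, [-74, 180, 0], 0], [0.9, [-91, 220, 0], 0], [0.9, [-108, 260, 0], 0], [0.9, [-124, 300, 0], 0], [0.9, [-139, 335, 0], 0], [0.9, [-145, 347, 0], 0]]'

```text
time: 8.6
eef_pos: [0.4719, 0.346, 0.1493]
ee_rot: [0.911, -3.005, 0.0]
contact_force: [-0.0, -1.2, -1.1]
gripper_width: 0.0169
grasp_force: 19.6
```

Emit:
apply_moves --plan '[[0.9, [0, 0, 30], 0], [0.9, [0, 0, 60], 0], [0.9, [0, 0, 80], 0], [0.9, [0, 0, 80], 0]]'

```text
time: 9.0
eef_pos: [0.472, 0.3419, 0.067]
ee_rot: [0.905, -3.002, 0.003]
contact_force: [-0.6, 0.2, -0.0]
gripper_width: 0.0166
grasp_force: 19.6
```

```bash
python3 - <<'E'
from h import *
im,K,Rc,p,o=grab("wrist")
c=im[120:320,220:420]
save("w4.png",cv2.resize(c,None,fx=3,fy=3,interpolation=cv2.INTER_CUBIC)); print(o["eef_pos"],o["gripper_width"])
print("recess exp",proj(K,Rc,p,[.473,.3424,.015]),proj(K,Rc,p,[.473,.3424,.020]))
print(rel([.473,.3424,.0215],213.6))
E
```

```text
[0.47201262 0.34189964 0.06696243] 0.016613484296320025
recess exp [317.70542419 217.84688516] [317.69563184 220.31974649]
(array([-0.2, -0.1, 47.6]), np.float64(-0.001), 'x ang -146.44', array([0.4729, 0.3425, 0.0691]))
```

View pics/w4.png

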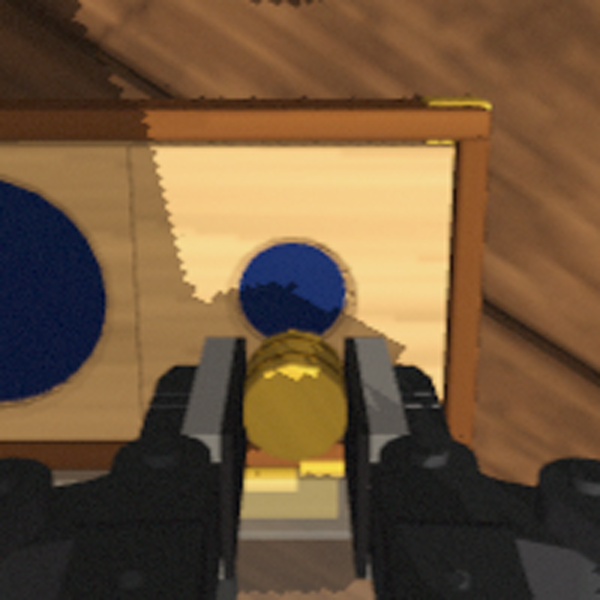

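The recess floor is at (317.7,217), within 1 px of prediction, and the weight is centred in column. I'll lower it.

Emit:
apply_moves --plan '[[0.9, [0, 0, 20], 0], [0.9, [0, 0, 35], 0], [0.9, [0, 0, 42], 0], [0.9, [0, 0, 46], 0], [0.9, [0, 0, 47], 0], [0.9, [0, 0, 47], 0]]'

```text
time: 9.65
eef_pos: [0.4736, 0.3435, 0.0238]
ee_rot: [-0.908, 3.007, 0.0]
contact_force: [-0.1, -0.5, -0.6]
gripper_width: 0.0166
grasp_force: 19.6
```

Emit:
apply_moves --plan '[[0.9, [0, 0, 0.5], 0], [0.9, [0, 0, 1], 0], [0.9, [0, 0, 1], 0], [0.9, [0, 0, 1], 0]]'

```text
time: 10.05
eef_pos: [0.4734, 0.3434, 0.0224]
ee_rot: [-0.908, 3.007, 0.0]
contact_force: [-0.6, -0.2, -0.6]
gripper_width: 0.0166
grasp_force: 19.6
```

Emit:
apply_moves --plan '[[0.9, [0, 0, 1], 0], [0.9, [0, 0, 1.5], 0], [0.9, [0, 0, 1.5], 0], [0.9, [0, 0, 1.5], 0]]'

```text
time: 10.45
eef_pos: [0.4734, 0.3434, 0.0208]
ee_rot: [0.908, -3.008, 0.0]
contact_force: [0.7, 0.5, -1.0]
gripper_width: 0.0166
grasp_force: 19.6
```

Emit:
apply_moves --plan '[[0.75, [0, 0, 0], 0], [0.68, [0, 0, 0], 0], [0.6, [0, 0, 0], 0], [0.6, [0, 0, 0], 0], [0.6, [0, 0, -15], 0], [0.6, [0, 0, -45], 0], [0.6, [0, 0, -90], 0], [0.6, [0, 0, -130], 0], [0.6, [0, 0, -130], 0]]'

```text
time: 11.35
eef_pos: [0.4752, 0.3446, 0.1579]
ee_rot: [-0.905, 2.998, 0.004]
contact_force: [-0.4, 0.2, 0.1]
gripper_width: 0.034
grasp_force: 0.0
```

```bash
cat >> h.py <<'E'
def yellow(im,box,lo=(15,90,60)):
    m=cv2.inRange(cv2.cvtColor(im,cv2.COLOR_RGB2HSV),lo,(35,255,255)); z=np.zeros_like(m);a,b,c,d=box;z[a:b,c:d]=m[a:b,c:d]
    n,l,s,c=cv2.connectedComponentsWithStats(z); i=1+np.argmax(s[1:,4]); return c[i],s[i]
E
python3 - <<'E'
from h import *
im,K,Rc,p,o=grab("wrist")
g=[proj(K,Rc,p,[.473,.3424,z]) for z in(.015,.031)]; print(g)
u,v=g[0].astype(int); print(yellow(im,(v-35,v+40,u-35,u+35)))
save("w5.png",cv2.resize(im[v-40:v+40,u-40:u+40],None,fx=4,fy=4,interpolation=cv2.INTER_CUBIC))
# 28 from previous look
print(rel([.5434,-.0262,.16],213.6))
E
```

```text
[array([317.39837884, 180.597148  ]), array([317.35395685, 184.55456486])]
(array([316.54881377, 180.1965148 ]), array([ 282,  145,   70,   71, 4763], dtype=int32))
(array([ 147.2, -346.6,   -6.2]), np.float64(-0.0), 'x ang -146.41', array([0.4743, 0.344 , 0.1546]))
```

View pics/w5.png

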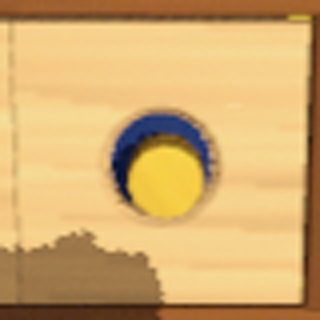

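The 18 mm weight lies upright inside its recess, with its top centre at (318.3,185) against a predicted (317.4,184.6). Next is the 28 mm weight.

Emit:
apply_moves --plan '[[0.5, [8, -20, 0], 0], [0.5, [25, -60, 0], 0], [0.5, [42, -100, 0], 0], [0.45, [59, -140, 0], 0], [0.45, [76, -180, 0], 0], [0.45, [93, -220, 0], 0], [0.45, [110, -260, 0], 0], [0.45, [127, -300, 0], 0], [0.45, [142, -335, 0], 0], [0.45, [147, -347, 0], 0]]'

```text
time: 12.4
eef_pos: [0.5427, -0.03, 0.1502]
ee_rot: [0.903, -3.008, -0.0]
contact_force: [-0.5, -0.2, 1.1]
gripper_width: 0.0473
grasp_force: 0.0
```

Emit:
apply_moves --plan '[[0.45, [0, 0, 0], 0], [0.45, [0, 0, 0], 0]]'

```text
time: 12.6
eef_pos: [0.5425, -0.0262, 0.1504]
ee_rot: [0.908, -3.007, -0.001]
contact_force: [0.4, -0.7, 0.7]
gripper_width: 0.0469
grasp_force: 0.0
```

```bash
python3 - <<'E'
from h import *
im,K,Rc,p,o=grab("wrist"); print(o["eef_pos"],o["gripper_width"])
g=proj(K,Rc,p,[.5432,-.0259,.067]); print("pred 28 top",g)
u,v=g.astype(int)
m=cv2.inRange(cv2.cvtColor(im,cv2.COLOR_RGB2HSV),(15,90,60),(35,255,255))
z=np.zeros_like(m); z[v-40:v+30,u-35:u+35]=m[v-40:v+30,u-35:u+35]
ys,xs=np.nonzero(z); print("stack bbox",xs.min(),xs.max(),ys.min(),ys.max())
b=ys>=ys.max()-12; print("near end: rows, cols",[(r,xs[ys==r].min(),xs[ys==r].max()) for r in range(ys.max()-16,ys.max()+1,2)])
gray=cv2.GaussianBlur(cv2.cvtColor(im,cv2.COLOR_RGB2GRAY),(3,3),0)
print("dark profile",[(r,int(gray[r,u])) for r in range(v-35,v+22)])
dep=(Rc.T@(np.array([.5432,-.0259,.067])-p))[2];print("28 dia px",297.7*.028/dep)
print(rel([.5432,-.0259,.055],213.6))
save("w6.png",cv2.resize(im[v-45:v+35,u-40:u+40],None,fx=4,fy=4))
E
```

```text
[ 0.54251601 -0.02624321  0.15041834] 0.046923880824703106
pred 28 top [317.72741606 203.63340367]
stack bbox 291 351 163 232Traceback (most recent call last):
  File "<stdin>", line 8, in <module>
    return umr_minimum(a, axis, None, out, keepdims, initial, where)
ValueError: zero-size array to reduction operation minimum which has no identity
```

```bash
python3 - <<'E'
from h import *
im,K,Rc,p,o=grab("wrist")
g=proj(K,Rc,p,[.5432,-.0259,.067]); u,v=g.round().astype(int)
print(g,[(r,*map(int,im[r,u-1])) for r in range(v-26,v+30,2)])
print([(c,*map(int,im[v,c])) for c in list(range(u-26,u-8,2))+list(range(u+8,u+28,2))])
dep=(Rc.T@(np.array([.5432,-.0259,.067])-p))[2];print("28 dia px",297.7*.028/dep)
print(rel([.5432,-.0259,.055],213.6))
E
```

```text
[317.37935881 203.26041105] [(177, 196, 157, 63), (179, 196, 158, 60), (181, 196, 157, 56), (183, 123, 93, 34), (185, 126, 96, 36), (187, 193, 156, 59), (189, 196, 158, 58), (191, 195, 157, 59), (193, 192, 154, 56), (195, 191, 153, 57), (197, 191, 154, 55), (199, 192, 154, 56), (201, 192, 154, 57), (203, 193, 155, 58), (205, 192, 155, 61), (207, 191, 154, 57), (209, 190, 153, 58), (211, 190, 152, 56), (213, 191, 153, 57), (215, 190, 151, 54), (217, 191, 152, 55), (219, 187, 160, 106), (221, 189, 179, 163), (223, 130, 122, 110), (225, 184, 173, 159), (227, 147, 120, 92), (229, 160, 114, 74), (231, 169, 120, 78)]
[(291, 118, 112, 101), (293, 177, 167, 152), (295, 188, 157, 95), (297, 194, 155, 59), (299, 182, 144, 54), (301, 190, 152, 55), (303, 191, 153, 57), (305, 193, 155, 58), (307, 193, 154, 58), (325, 194, 155, 56), (327, 194, 156, 59), (329, 192, 154, 57), (331, 192, 154, 56), (333, 183, 144, 55), (335, 255, 235, 88), (337, 255, 235, 101), (339, 226, 209, 178), (341, 174, 168, 157), (343, 255, 253, 240)]
28 dia px 35.250999032319086
(array([-0.4, -0.5, 95.6]), np.float64(0.001), 'x ang -146.34', array([ 0.5426, -0.0257,  0.1506]))
```

Emit:
apply_moves --plan '[[0.45, [0, -1, 35], 0], [0.45, [0, -1, 70], 0], [0.45, [0, -1, 88], 0], [0.45, [0, -1, 96], 0], [0.6, [0, -1, 97], 0], [0.7, [0, -1, 97], 0], [0.85, [0, -1, 97], 0], [0.85, [0, -1, 97], 0], [0.85, [0, -1, 97], 0]]' --newtons 25

```text
time: 13.6
eef_pos: [0.5436, -0.0279, 0.0543]
ee_rot: [-0.907, 3.007, -0.001]
contact_force: [-0.4, -0.2, 0.4]
gripper_width: 0.0265
grasp_force: 24.7
```

Emit:
apply_moves --plan '[[0.85, [0, 0, -5], 0], [0.85, [0, 0, -15], 0], [0.85, [0, 0, -35], 0], [0.85, [0, 0, -65], 0], [0.85, [0, 0, -95], 0], [0.85, [0, 0, -95], 0]]'

```text
time: 14.2
eef_pos: [0.5451, -0.0281, 0.1537]
ee_rot: [-0.906, 3.001, -0.005]
contact_force: [-0.6, -0.5, -0.5]
gripper_width: 0.0265
grasp_force: 24.7
```

```bash
cat >> h.py <<'E'
def held(d,h):
    """top-face rows/cols of the held weight against the tool axis h above the TCP"""
    im,K,Rc,p,o=grab("wrist"); o=ctrl.get_obs(); X=o["eef_pos"]+[0,0,h]; g=proj(K,Rc,p,X)
    dep=(Rc.T@(X-p))[2]; u,v=g.round().astype(int); r=297.7*d/2000/dep
    print("axis",g.round(1),"r px",r.round(1),"mm/px",(1000*dep/297.7).round(2))
    gr=cv2.cvtColor(im,cv2.COLOR_RGB2HSV)
    n=int(r*1.7)
    print("col",[(k,*map(int,im[k,u])) for k in range(v-n,v+n,2)])
E
python3 - <<'E'
from h import *
print(rel([.5507,.2257,.15],213.6)); held(28,.0115)
E
```

```text
(array([-145. ,  208.3,    3.5]), np.float64(-0.0), 'x ang -146.41', array([ 0.5451, -0.0281,  0.1537]))
axis [318.8 256.1] r px 28.4 mm/px 0.49
col [(208, 187, 148, 57), (210, 189, 150, 54), (212, 188, 149, 54), (214, 221, 200, 160), (216, 254, 243, 226), (218, 255, 255, 248), (220, 149, 142, 128), (222, 255, 255, 251), (224, 141, 118, 70), (226, 95, 69, 25), (228, 135, 105, 39), (230, 131, 100, 36), (232, 132, 99, 35), (234, 144, 111, 47), (236, 196, 157, 59), (238, 190, 152, 56), (240, 190, 152, 53), (242, 190, 152, 54), (244, 190, 152, 56), (246, 190, 151, 56), (248, 188, 149, 56), (250, 186, 149, 57), (252, 185, 147, 55), (254, 185, 147, 55), (256, 185, 148, 54), (258, 185, 147, 54), (260, 186, 147, 52), (262, 188, 148, 55), (264, 187, 148, 58), (266, 186, 147, 51), (268, 186, 149, 53), (270, 186, 149, 53), (272, 185, 147, 53), (274, 185, 147, 50), (276, 185, 148, 54), (278, 184, 146, 51), (280, 183, 146, 55), (282, 184, 146, 55), (284, 183, 145, 55), (286, 155, 108, 72), (288, 161, 115, 75), (290, 165, 116, 75), (292, 167, 119, 79), (294, 154, 109, 70), (296, 164, 116, 76), (298, 158, 112, 73), (300, 141, 99, 66), (302, 150, 104, 67)]
```

Emit:
apply_moves --plan '[[0.85, [-11, 16, 0], 0], [0.85, [-33, 48, 0], 0], [0.85, [-55, 80, 0], 0], [0.85, [-77, 112, 0], 0], [0.85, [-99, 144, 0], 0], [0.85, [-121, 176, 0], 0], [0.85, [-138, 200, 0], 0], [0.85, [-143.5, 208, 0], 0], [0.85, [-143.5, 208, 0], 0], [0.85, [-143.5, 208, 0], 0]]'

```text
time: 15.25
eef_pos: [0.5478, 0.2238, 0.1483]
ee_rot: [0.907, -3.007, 0.0]
contact_force: [0.2, 0.3, -0.5]
gripper_width: 0.0265
grasp_force: 24.8
```

Emit:
apply_moves --plan '[[0.85, [0, 0, 40], 0], [0.85, [0, 0, 75], 0], [0.85, [0, 0, 85], 0], [0.85, [0, 0, 85], 0], [0.85, [0, 0, 85], 0]]'

```text
time: 15.75
eef_pos: [0.5488, 0.2245, 0.0655]
ee_rot: [-0.906, 3.006, 0.0]
contact_force: [-0.1, -0.1, -0.2]
gripper_width: 0.0263
grasp_force: 24.8
```

```bash
cat >> h.py <<'E'
def blue(t,half=50):
    """blue floor centre seen from the wrist against the point t"""
    im,K,Rc,p,o=grab("wrist"); g=proj(K,Rc,p,t); u,v=g.round().astype(int)
    m=cv2.inRange(cv2.cvtColor(im,cv2.COLOR_RGB2HSV),(105,100,30),(130,255,255)); z=np.zeros_like(m); z[v-half:v+half,u-half:u+half]=m[v-half:v+half,u-half:u+half]
    n,l,s,c=cv2.connectedComponentsWithStats(z); i=1+np.argmax(s[1:,4]); x,y,w,h,a=s[i]
    print("exp",g.round(1),"bbox centre",x+w/2,y+h/2,w,h, "point",ray(K,Rc,p,(x+w/2,y+h/2),.015).round(4))
E
python3 - <<'E'
from h import *
t=[.5506,.2257,.015]; blue(t); print(rel([*t[:2],.0195],213.6))
E
```

```text
exp [317.9 219.5] bbox centre 317.5 214.0 49 36 point [0.5474 0.2233 0.015 ]
(array([-1.8, -0.1, 46.3]), np.float64(-0.001), 'x ang -146.44', array([0.5489, 0.2247, 0.0658]))
```

Emit:
apply_moves --plan '[[0.85, [0, 0, 20], 0], [0.85, [0, 0, 35], 0], [0.85, [0, 0, 42], 0], [0.85, [0, 0, 46], 0], [0.85, [0, 0, 47], 0], [0.85, [0, 0, 47], 0]]'

```text
time: 16.4
eef_pos: [0.5479, 0.2248, 0.0197]
ee_rot: [0.908, -3.007, 0.0]
contact_force: [-17.7, -6.6, 31.1]
gripper_width: 0.0266
grasp_force: 41.7
```

Emit:
apply_moves --plan '[[0.85, [0, 0, -3], 0], [0.85, [0, 0, -4], 0], [0.85, [0, 0, -4], 0]]'

```text
time: 16.7
eef_pos: [0.5481, 0.2249, 0.0211]
ee_rot: [-0.907, 3.007, 0.0]
contact_force: [0.3, -0.0, -0.8]
gripper_width: 0.0266
grasp_force: 24.9
```

```bash
python3 - <<'E'
from h import *
im,K,Rc,p,o=grab("wrist"); print(o["eef_pos"])
print(proj(K,Rc,p,[.5506,.2257,.02]),proj(K,Rc,p,o["eef_pos"]+[0,0,.0127]))
save("w7.png",cv2.resize(im[160:310,220:420],None,fx=4,fy=4,interpolation=cv2.INTER_CUBIC))
E
```

```text
[0.54813787 0.22488169 0.02110267]
[316.53589759 252.47296857] [317.78876996 260.70351981]
```

View pics/w7.png

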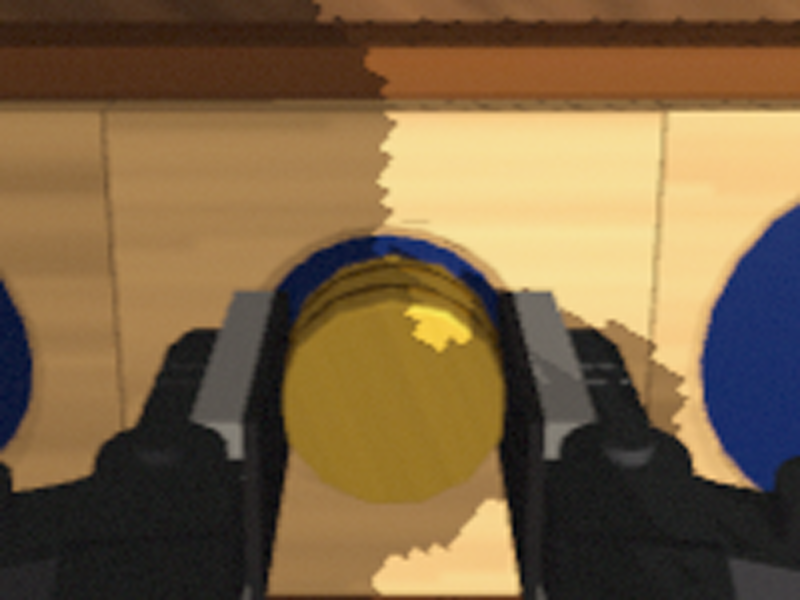

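The weight is between the pads, already below the recess rim, with blue floor visible ahead of it at crop rows 235–255. I'll work out the gap.

```bash
python3 - <<'E'
from h import *
im,K,Rc,p,o=grab("wrist"); print(o["eef_pos"])
c0=np.array([.5312,.2549]); ex=np.array([.833,.554])
f=lambda v,z:1000*(ray(K,Rc,p,(318,v),z)[:2]-c0)@ex
print("floor front",f(218.7,.015),"rim front",f(217.5,.02),"weight bottom front",f(223.7,.018),"top front/back",f(232.5,.034),f(285.3,.034), "tool",1000*(o["eef_pos"][:2]-c0)@ex)
E
```

```text
[0.54799988 0.22482317 0.02081992]
floor front -17.43677425924359 rim front -19.91094858983677 weight bottom front -15.765078126021429 top front/back -17.513811034552038 10.507369202379287 tool -2.668262107598709
```

Emit:
apply_moves --plan '[[0.85, [-1, 0, 0], 0], [0.85, [-2, 0, 0], 0], [0.85, [-2, 0, 0.5], 0], [0.7, [-2, 0, 0.5], 0], [0.62, [-2, 0, 0.5], 0], [0.55, [-2, 0, 0.5], 0], [0.5, [-2, 0, 0], 0], [0.5, [-2, 0, -15], 0]]'

```text
time: 17.6
eef_pos: [0.5486, 0.2255, 0.0347]
ee_rot: [0.907, -3.005, 0.0]
contact_force: [-0.2, -0.3, 0.2]
gripper_width: 0.0427
grasp_force: 0.0
```

Emit:
apply_moves --plan '[[0.5, [0, 0, -40], 0], [0.5, [0, 0, -80], 0], [0.5, [0, 0, -115], 0], [0.5, [0, 0, -115], 0], [0.5, [0, 0, -115], 0]]'

```text
time: 18.1
eef_pos: [0.5498, 0.226, 0.1523]
ee_rot: [-0.907, 3.006, 0.0]
contact_force: [-0.6, 0.5, 0.6]
gripper_width: 0.0425
grasp_force: 0.0
```

```bash
cat >> h.py <<'E'
def disc(t,d,ztop,zfloor=.015):
    """seated weight: ellipse of its top face by colour, against prediction"""
    im,K,Rc,p,o=grab("wrist"); g=proj(K,Rc,p,[t[0],t[1],ztop]); u,v=g.round().astype(int)
    X=np.array([t[0],t[1],ztop]); r=297.7*d/2000/(Rc.T@(X-p))[2]; n=int(r*1.8)
    for name,px in(("rows",[(k,*map(int,im[k,u])) for k in range(v-n,v+n+1,1 if r<16 else 2)]),("cols",[(k,*map(int,im[v,k])) for k in range(u-n,u+n+1,1 if r<16 else 2)])):
        y=[k for k,R_,G,B in px if R_>1.6*B+10 and R_>140 and G>100 and B<.55*R_]
        print(name,"pred",g.round(1),"r",r.round(1),"yellow",min(y),max(y),len(y))
    return im,g
E
python3 - <<'E'
from h import *
disc([.5506,.2257],28,.031); disc([.473,.3424],18,.031); print(rel([.5424,-.0266,.15],213.6))
E
```

```text
rows pred [317.3 190.9] r 15.3 yellow 167 218 45
cols pred [317.3 190.9] r 15.3 yellow 290 336 36
rows pred [470.7 192. ] r 9.9 yellow 175 203 23
cols pred [470.7 192. ] r 9.9 yellow 462 488 27
(array([ 145.2, -206.5,    0.4]), np.float64(-0.0), 'x ang -146.41', array([0.5491, 0.2258, 0.1503]))
```

```bash
cat >> h.py <<'E'
def brass(t,d,ztop):
    im,K,Rc,p,o=grab("wrist"); g=proj(K,Rc,p,[t[0],t[1],ztop]); u,v=g.round().astype(int)
    r=297.7*d/2000/(Rc.T@(np.array([t[0],t[1],ztop])-p))[2]; n=int(r*1.6); a=im.astype(float)
    m=((a[...,2]<.42*a[...,0])&(a[...,0]>70)&(a[...,1]>.7*a[...,0])).astype(np.uint8); z=np.zeros_like(m); z[v-n:v+n,u-n:u+n]=m[v-n:v+n,u-n:u+n]
    k,l,s,c=cv2.connectedComponentsWithStats(z); i=1+np.argmax(s[1:,4]); x,y,w,h,A=s[i]
    cc=(x+w/2,y+h-.98*r); q=ray(K,Rc,p,cc,ztop)
    print(d,"pred",g.round(1),"r",r.round(1),"box",x,x+w,y,y+h,"area",A,"full",int(np.pi*r*r),"err mm",(1000*(q[:2]-np.array(t))).round(1))
E
python3 - <<'E'
from h import *
brass([.5506,.2257],28,.031); brass([.473,.3424],18,.031)
E
```

```text
28 pred [317.  192.6] r 15.4 box 303 333 175 207 area 757 full 742 err mm [-1.   0.5]
18 pred [471.  192.7] r 9.9 box 456 481 181 203 area 412 full 307 err mm [ 1.7 -1.6]
```

The 28 mm weight is seated, about 1 mm off centre. Next is the 38 mm weight.

Emit:
apply_moves --plan '[[0.4, [11, -16, 0], 0], [0.35, [33, -48, 0], 0], [0.35, [55, -80, 0], 0], [0.35, [77, -112, 0], 0], [0.35, [99, -144, 0], 0], [0.35, [121, -176, 0], 0], [0.35, [139, -199, 0], 0], [0.35, [145, -206, 0], 0], [0.35, [145, -206, 0], 0], [0.35, [145, -206, 0], 0]]'

```text
time: 19.3
eef_pos: [0.5427, -0.0251, 0.1505]
ee_rot: [0.908, -3.007, -0.001]
contact_force: [1.0, 1.0, -0.0]
gripper_width: 0.0554
grasp_force: 0.0
```

```bash
python3 - <<'E'
from h import *
im,K,Rc,p,o=grab("wrist"); t=[.5424,-.0266]
brass(t,38,.051); print(rel([*t,.037],213.6),o["gripper_width"])
g=proj(K,Rc,p,[*t,.051]); u,v=g.round().astype(int)
print(g,[(r,*map(int,im[r,u])) for r in range(v-34,v+32,2)])
print([(c,*map(int,im[v,c])) for c in list(range(u-32,u-12,2))+list(range(u+12,u+32,2))])
E
```

```text
38 pred [316.3 195.7] r 22.5 box 290 341 161 217 area 2187 full 1590 err mm [-0.1 -0.9]
(array([  1.3,  -1.4, 113.6]), np.float64(0.001), 'x ang -146.33', array([ 0.5427, -0.0247,  0.1506])) 0.05538739260307702
[316.53698318 195.93040626] [(162, 131, 99, 36), (164, 179, 143, 54), (166, 196, 156, 58), (168, 196, 158, 61), (170, 191, 153, 56), (172, 126, 96, 36), (174, 152, 118, 46), (176, 200, 160, 61), (178, 197, 159, 58), (180, 196, 157, 59), (182, 199, 161, 61), (184, 196, 157, 57), (186, 195, 157, 58), (188, 194, 155, 57), (190, 192, 154, 59), (192, 190, 153, 57), (194, 192, 154, 56), (196, 191, 153, 54), (198, 195, 156, 60), (200, 192, 153, 55), (202, 191, 154, 55), (204, 193, 155, 57), (206, 192, 155, 59), (208, 193, 155, 57), (210, 194, 156, 58), (212, 192, 153, 58), (214, 193, 154, 56), (216, 194, 159, 71), (218, 189, 179, 163), (220, 190, 180, 164), (222, 188, 178, 162), (224, 120, 114, 105), (226, 159, 148, 135)]
[(285, 189, 179, 162), (287, 191, 180, 164), (289, 190, 181, 164), (291, 186, 155, 89), (293, 184, 146, 57), (295, 195, 157, 59), (297, 196, 157, 59), (299, 193, 156, 57), (301, 195, 157, 59), (303, 195, 157, 56), (329, 195, 158, 60), (331, 196, 157, 55), (333, 195, 157, 57), (335, 195, 158, 60), (337, 200, 163, 60), (339, 255, 246, 96), (341, 255, 255, 235), (343, 255, 255, 255), (345, 222, 212, 197), (347, 208, 202, 191)]
```

Emit:
apply_moves --plan '[[0.35, [1, -1, 35], 0], [0.35, [1, -1.5, 75], 0], [0.35, [1, -1.5, 102], 0], [0.35, [1, -1.5, 113], 0], [0.45, [1, -1.5, 114], 0], [0.55, [1, -1.5, 114], 0], [0.7, [1, -1.5, 114], 0], [0.7, [1, -1.5, 114], 0], [0.7, [1, -1.5, 114], 0]]' --newtons 30

```text
time: 20.3
eef_pos: [0.5435, -0.0277, 0.0381]
ee_rot: [-0.907, 3.005, -0.001]
contact_force: [-0.5, 1.5, 7.1]
gripper_width: 0.0366
grasp_force: 31.0
```

Emit:
apply_moves --plan '[[0.7, [0, 0, -4], 0], [0.7, [0, 0, -12], 0], [0.7, [0, 0, -30], 0], [0.7, [0, 0, -60], 0], [0.7, [0, 0, -90], 0], [0.7, [0, 0, -113], 0], [0.7, [0, 0, -113], 0], [0.7, [0, 0, -113], 0]]'

```text
time: 21.1
eef_pos: [0.5425, -0.0277, 0.1498]
ee_rot: [-0.908, 3.007, -0.0]
contact_force: [-0.1, -0.5, -2.3]
gripper_width: 0.0365
grasp_force: 30.5
```

```bash
python3 - <<'E'
from h import *
print(rel([.5894,.1674,.15],213.6)); held(38,.014)
E
```

```text
(array([-147. ,  136.6,   -0.2]), np.float64(-0.0), 'x ang -146.42', array([ 0.5425, -0.0277,  0.1498]))
axis [318.2 260.8] r px 39.5 mm/px 0.48
col [(194, 187, 150, 54), (196, 187, 150, 57), (198, 187, 150, 57), (200, 189, 151, 56), (202, 191, 153, 58), (204, 192, 154, 57), (206, 191, 153, 56), (208, 193, 155, 60), (210, 189, 150, 55), (212, 181, 145, 53), (214, 99, 71, 26), (216, 139, 109, 45), (218, 138, 106, 42), (220, 101, 71, 27), (222, 141, 109, 42), (224, 169, 133, 51), (226, 194, 156, 59), (228, 192, 154, 54), (230, 191, 152, 54), (232, 191, 153, 56), (234, 193, 154, 56), (236, 193, 155, 58), (238, 190, 153, 54), (240, 191, 152, 53), (242, 190, 152, 54), (244, 188, 150, 54), (246, 187, 150, 55), (248, 186, 148, 59), (250, 185, 147, 57), (252, 186, 146, 55), (254, 185, 147, 51), (256, 188, 149, 54), (258, 188, 149, 56), (260, 188, 151, 57), (262, 189, 152, 57), (264, 188, 150, 56), (266, 187, 149, 53), (268, 188, 149, 56), (270, 187, 149, 51), (272, 188, 149, 55), (274, 187, 149, 52), (276, 188, 149, 53), (278, 187, 149, 53), (280, 190, 151, 57), (282, 188, 150, 53), (284, 188, 150, 54), (286, 189, 151, 55), (288, 188, 150, 58), (290, 192, 153, 57), (292, 189, 149, 54), (294, 165, 117, 77), (296, 167, 120, 79), (298, 158, 112, 71), (300, 162, 114, 73), (302, 167, 119, 76), (304, 149, 104, 68), (306, 146, 102, 68), (308, 154, 107, 68), (310, 128, 90, 58), (312, 94, 65, 47), (314, 126, 91, 59), (316, 130, 92, 59), (318, 152, 106, 71), (320, 162, 113, 75), (322, 151, 106, 69), (324, 154, 108, 71), (326, 162, 115, 73)]
```

Emit:
apply_moves --plan '[[0.7, [-9, 8, 0], 0], [0.7, [-28, 26, 0], 0], [0.7, [-50, 46, 0], 0], [0.7, [-72, 66, 0], 0], [0.7, [-94, 87, 0], 0], [0.7, [-116, 107, 0], 0], [0.7, [-136, 126, 0], 0], [0.7, [-147.5, 136.5, 0], 0], [0.7, [-147.5, 136.5, 0], 0], [0.7, [-147.5, 136.5, 0], 0]]'

```text
time: 22.15
eef_pos: [0.5898, 0.1674, 0.1491]
ee_rot: [0.908, -3.006, 0.0]
contact_force: [-0.2, 0.2, -2.1]
gripper_width: 0.0361
grasp_force: 30.4
```

Emit:
apply_moves --plan '[[0.7, [0, 0, 40], 0], [0.7, [0, 0, 75], 0], [0.7, [0, 0, 92], 0], [0.7, [0, 0, 92], 0], [0.7, [0, 0, 92], 0]]'

```text
time: 22.65
eef_pos: [0.5904, 0.1669, 0.0585]
ee_rot: [-0.906, 3.008, -0.0]
contact_force: [-0.1, 0.8, -1.0]
gripper_width: 0.0366
grasp_force: 30.5
```

```bash
python3 - <<'E'
from h import *
t=[.5894,.1674,.015]; blue(t,70); print(rel([*t[:2],.021],213.6))
E
```

```text
exp [319.3 219.3] bbox centre 319.0 207.5 66 41 point [0.5827 0.1627 0.015 ]
(array([ 1.1,  1. , 38.2]), np.float64(-0.001), 'x ang -146.45', array([0.5908, 0.1672, 0.0592]))
```

Emit:
apply_moves --plan '[[0.7, [0, 1, 15], 0], [0.7, [0, 1, 28], 0], [0.7, [0, 1, 34], 0], [0.7, [0, 1, 36.5], 0], [0.7, [0, 1, 36.5], 0], [0.7, [0, 1, 36.5], 0]]'

```text
time: 23.3
eef_pos: [0.5897, 0.1685, 0.0213]
ee_rot: [-0.908, 3.007, -0.0]
contact_force: [0.4, -0.2, -2.2]
gripper_width: 0.0364
grasp_force: 30.5
```

Emit:
apply_moves --plan '[[0.6, [0, 0, 0.3], 0], [0.52, [0, 0, 0.3], 0], [0.45, [0, 0, 0.3], 0], [0.4, [0, 0, 0], 0], [0.4, [0, 0, -12], 0], [0.4, [0, 0, -40], 0], [0.4, [0, 0, -85], 0], [0.4, [0, 0, -128], 0], [0.4, [0, 0, -128], 0], [0.4, [0, 0, -128], 0]]'

```text
time: 24.3
eef_pos: [0.5898, 0.1685, 0.1509]
ee_rot: [-0.907, 3.005, -0.0]
contact_force: [0.6, -0.5, -0.7]
gripper_width: 0.0513
grasp_force: 0.0
```

```bash
python3 - <<'E'
from h import *
brass([.5894,.1674],38,.033); brass([.5506,.2257],28,.031); print(rel([.5405,-.0275,.15],213.6))
E
```

```text
38 pred [317.3 190.2] r 21.0 box 298 340 168 211 area 1399 full 1388 err mm [-0.7  1.3]
28 pred [394.3 190.9] r 15.5 box 378 411 174 205 area 795 full 750 err mm [-0.8 -0.4]
(array([ 148.8, -136.3,   -1.2]), np.float64(-0.0), 'x ang -146.41', array([0.5891, 0.1683, 0.1486]))
```

Emit:
apply_moves --plan '[[0.35, [10, -9, 0], 0], [0.25, [30, -27, 0], 0], [0.18, [52, -47, 0], 0], [0.18, [74, -67, 0], 0], [0.18, [96, -88, 0], 0], [0.18, [118, -108, 0], 0], [0.18, [138, -127, 0], 0], [0.18, [149, -136, 0], 0], [0.18, [149, -136, 0], 0], [0.18, [149, -136, 0], 0]]'

```text
time: 25.4
eef_pos: [0.5406, -0.027, 0.149]
ee_rot: [0.907, -3.007, -0.001]
contact_force: [0.5, 0.2, 0.3]
gripper_width: 0.0703
grasp_force: 0.0
```

```bash
python3 - <<'E'
from h import *
im,K,Rc,p,o=grab("wrist"); t=[.5405,-.0275]
brass(t,48,.033); print(rel([*t,.019],213.6),o["gripper_width"])
g=proj(K,Rc,p,[*t,.033]); u,v=g.round().astype(int)
print(g,[(r,*map(int,im[r,u])) for r in list(range(v-36,v-16,2))+list(range(v+16,v+32,2))])
print([(c,*map(int,im[v,c])) for c in list(range(u-34,u-18,2))+list(range(u+18,u+34,2))])
E
```

```text
48 pred [317.2 191.4] r 26.7 box 290 342 164 217 area 2124 full 2241 err mm [ 0.2 -1.2]
(array([  0.8,  -0.8, 130.1]), np.float64(0.001), 'x ang -146.36', array([ 0.5408, -0.0264,  0.1491])) 0.07030291303275532
[317.50135076 191.74322975] [(156, 184, 175, 159), (158, 197, 187, 172), (160, 196, 185, 170), (162, 196, 185, 169), (164, 151, 130, 91), (166, 113, 84, 30), (168, 202, 164, 63), (170, 201, 163, 62), (172, 201, 163, 61), (174, 203, 164, 63), (208, 200, 163, 61), (210, 202, 162, 60), (212, 200, 162, 64), (214, 196, 159, 60), (216, 201, 162, 61), (218, 195, 186, 169), (220, 195, 184, 168), (222, 195, 185, 168)]
[(284, 196, 184, 170), (286, 196, 185, 170), (288, 195, 184, 170), (290, 187, 158, 102), (292, 196, 158, 59), (294, 196, 158, 59), (296, 197, 159, 63), (298, 198, 159, 60), (336, 217, 178, 63), (338, 228, 190, 73), (340, 255, 255, 103), (342, 255, 238, 171), (344, 255, 255, 255), (346, 255, 255, 255), (348, 255, 255, 255), (350, 255, 255, 255)]
```

Emit:
apply_moves --plan '[[0.18, [0, -1, 40], 0], [0.18, [1, -2, 85], 0], [0.18, [1, -2, 118], 0], [0.18, [1, -2, 129.5], 0], [0.3, [1, -2, 129.5], 0], [0.4, [1, -2, 129.5], 0], [0.6, [1, -2, 129.5], 0], [0.6, [1, -2, 129.5], 0], [0.6, [1, -2, 129.5], 0]]' --newtons 40

```text
time: 26.4
eef_pos: [0.542, -0.0294, 0.0219]
ee_rot: [-0.907, 3.004, -0.002]
contact_force: [-0.7, 2.9, 8.3]
gripper_width: 0.0462
grasp_force: 41.0
```

Emit:
apply_moves --plan '[[0.6, [0, 0, -4], 0], [0.6, [0, 0, -12], 0], [0.6, [0, 0, -30], 0], [0.6, [0, 0, -60], 0], [0.6, [0, 0, -90], 0], [0.6, [0, 0, -120], 0], [0.6, [0, 0, -130], 0], [0.6, [0, 0, -130], 0], [0.6, [0, 0, -130], 0]]'

```text
time: 27.3
eef_pos: [0.5404, -0.0295, 0.1486]
ee_rot: [0.907, -3.006, -0.001]
contact_force: [-1.1, 0.3, -2.8]
gripper_width: 0.0459
grasp_force: 41.7
```

```bash
python3 - <<'E'
from h import *
print(rel([.5118,.2841,.15],213.6)); held(48,.014)
E
```

```text
(array([-149.7,  277.1,   -1.3]), np.float64(-0.0), 'x ang -146.42', array([ 0.5404, -0.0295,  0.1486]))
axis [318.1 261.4] r px 50.0 mm/px 0.48
col [(176, 189, 178, 162), (178, 189, 179, 163), (180, 188, 179, 162), (182, 188, 177, 161), (184, 190, 179, 163), (186, 190, 179, 163), (188, 190, 179, 163), (190, 188, 178, 162), (192, 189, 178, 163), (194, 189, 179, 163), (196, 189, 179, 163), (198, 188, 178, 162), (200, 190, 179, 162), (202, 184, 172, 154), (204, 138, 108, 46), (206, 122, 91, 32), (208, 142, 112, 42), (210, 96, 67, 24), (212, 142, 109, 38), (214, 154, 121, 46), (216, 197, 160, 60), (218, 193, 154, 57), (220, 193, 154, 56), (222, 192, 154, 55), (224, 192, 154, 56), (226, 195, 157, 60), (228, 195, 156, 59), (230, 194, 154, 57), (232, 194, 155, 57), (234, 193, 156, 57), (236, 192, 154, 57), (238, 194, 154, 57), (240, 194, 156, 58), (242, 194, 155, 57), (244, 192, 155, 59), (246, 192, 155, 60), (248, 193, 156, 56), (250, 192, 154, 59), (252, 189, 151, 54), (254, 191, 153, 58), (256, 192, 153, 55), (258, 189, 152, 54), (260, 190, 152, 58), (262, 193, 155, 57), (264, 190, 151, 52), (266, 191, 151, 58), (268, 189, 153, 59), (270, 189, 151, 58), (272, 190, 151, 58), (274, 191, 152, 59), (276, 193, 155, 57), (278, 193, 154, 55), (280, 195, 157, 59), (282, 192, 156, 55), (284, 193, 153, 56), (286, 193, 155, 56), (288, 194, 157, 57), (290, 194, 155, 54), (292, 190, 152, 53), (294, 187, 149, 52), (296, 191, 154, 57), (298, 192, 154, 55), (300, 189, 152, 56), (302, 158, 112, 73), (304, 168, 121, 79), (306, 167, 119, 78), (308, 143, 101, 65), (310, 151, 105, 69), (312, 150, 106, 70), (314, 106, 75, 50), (316, 111, 81, 56), (318, 126, 90, 59), (320, 143, 99, 65), (322, 168, 119, 77), (324, 159, 110, 72), (326, 151, 105, 69), (328, 162, 114, 77), (330, 164, 119, 74), (332, 163, 117, 75), (334, 160, 113, 74), (336, 35, 37, 39), (338, 40, 39, 40), (340, 33, 33, 35), (342, 38, 35, 37), (344, 39, 38, 38)]
```

Emit:
apply_moves --plan '[[0.6, [-8, 14, 0], 0], [0.6, [-25, 46, 0], 0], [0.6, [-43, 80, 0], 0], [0.6, [-61, 114, 0], 0], [0.6, [-80, 148, 0], 0], [0.6, [-98, 182, 0], 0], [0.6, [-117, 216, 0], 0], [0.6, [-134, 248, 0], 0], [0.6, [-146, 270, 0], 0], [0.6, [-150, 277, 0], 0]]'

```text
time: 28.35
eef_pos: [0.5112, 0.287, 0.1485]
ee_rot: [0.911, -3.005, -0.0]
contact_force: [0.1, -0.4, -2.4]
gripper_width: 0.0461
grasp_force: 41.7
```

Emit:
apply_moves --plan '[[0.6, [0, 0, 0], 0], [0.6, [0, 0, 40], 0], [0.6, [0, 0, 70], 0], [0.6, [0, 0, 82], 0], [0.6, [0, 0, 82], 0], [0.6, [0, 0, 82], 0]]'

```text
time: 28.95
eef_pos: [0.5133, 0.2841, 0.0691]
ee_rot: [-0.906, 3.006, 0.0]
contact_force: [0.4, -0.1, -1.9]
gripper_width: 0.0456
grasp_force: 41.8
```

```bash
python3 - <<'E'
from h import *
t=[.5118,.2841,.015]; blue(t,75); print(rel([*t[:2],.0245],213.6))
E
```

```text
exp [319.2 213.1] bbox centre 319.0 198.0 78 46 point [0.5027 0.2779 0.015 ]
(array([ 1.6,  0.8, 44.9]), np.float64(-0.001), 'x ang -146.43', array([0.5135, 0.2843, 0.0694]))
```

Emit:
apply_moves --plan '[[0.6, [1, 1, 18], 0], [0.6, [1.5, 1, 33], 0], [0.6, [1.5, 1, 40], 0], [0.6, [1.5, 1, 43], 0], [0.6, [1.5, 1, 44], 0], [0.6, [1.5, 1, 44], 0], [0.6, [1.5, 1, 44], 0]]'

```text
time: 29.7
eef_pos: [0.5112, 0.2844, 0.0244]
ee_rot: [-0.907, 3.007, 0.0]
contact_force: [-1.6, -0.1, 1.6]
gripper_width: 0.0458
grasp_force: 42.1
```

Emit:
apply_moves --plan '[[0.45, [0, 0, 0], 0], [0.38, [0, 0, 0], 0], [0.33, [0, 0, 0], 0], [0.33, [0, 0, 0], 0], [0.33, [0, 0, -12], 0], [0.33, [0, 0, -40], 0], [0.33, [0, 0, -85], 0], [0.33, [0, 0, -130], 0], [0.33, [0, 0, -130], 0], [0.33, [0, 0, -130], 0]]'

```text
time: 30.7
eef_pos: [0.5111, 0.2844, 0.1554]
ee_rot: [-0.907, 3.005, 0.001]
contact_force: [-0.9, 0.1, -0.8]
gripper_width: 0.057
grasp_force: 0.0
```

```bash
python3 - <<'E'
from h import *
brass([.5118,.2841],48,.035); brass([.473,.3424],18,.031); brass([.5506,.2257],28,.031); brass([.5894,.1674],38,.033)
im,K,Rc,p,o=grab("wrist"); save("w8.png",im); print(rel([.5,.25,.15]))
E
```

```text
48 pred [317.4 191. ] r 26.3 box 292 345 163 217 area 2161 full 2170 err mm [-0.3  1. ]
18 pred [393.2 191.1] r 9.8 box 382 404 180 201 area 348 full 299 err mm [0.3 0. ]
28 pred [241.  191.8] r 15.2 box 227 260 175 206 area 784 full 727 err mm [-1.9  1.6]
38 pred [163.6 192.7] r 20.8 box 144 193 171 214 area 1579 full 1362 err mm [-1.7  4.1]
(array([ 27.5, -22.6,   2.8]), 0, 'x ang -146.41', array([0.5105, 0.284 , 0.1527]))
```

View pics/w8.png

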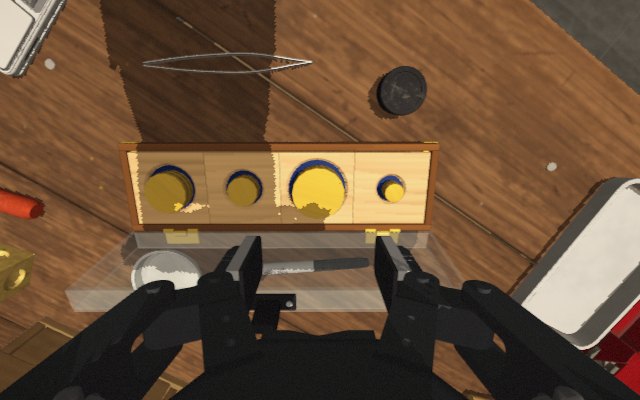

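All four weights sit in their recesses. The hood is open behind the case, with the tab at about (272,310). I'll grasp the tab again at the same spot.

```bash
python3 - <<'E'
from h import *
print(rel([.597,.2975,.2],213.6))
im,K,Rc,p,o=grab("wrist"); c0=np.array([.5312,.2549]); ex=np.array([.833,.554])
for th in(1.7,1.8,1.9):
    x=.043-.101*np.cos(th)+.010*np.sin(th); z=.020+.101*np.sin(th)+.010*np.cos(th)
    print(th,round(x,4),round(z,4),proj(K,Rc,p,[*(c0+x*ex),z]))
E
```

```text
(array([-79.4, -36.6, -47.4]), np.float64(-0.0), 'x ang -146.41', array([0.5105, 0.284 , 0.1527]))
1.7 0.0659 0.1189 [266.4204883  316.13084437]
1.8 0.0757 0.1161 [267.71801722 325.28311086]
1.9 0.0851 0.1123 [269.14037942 332.67753082]
```

Emit:
apply_moves --plan '[[0.45, [0, 0, -45], 0], [0.45, [-20, -9, -47], 0], [0.45, [-45, -20, -47], 0], [0.45, [-66, -30, -47], 0], [0.45, [-73, -36.5, -47], 0], [0.45, [-73, -36.5, -47], 0], [0.45, [-73, -36.5, -47], 0]]'

```text
time: 31.7
eef_pos: [0.5912, 0.2941, 0.2004]
ee_rot: [0.907, -3.007, 0.0]
contact_force: [0.4, -0.2, 0.4]
gripper_width: 0.0471
grasp_force: 0.0
```

```bash
python3 - <<'E'
from h import *
print(rel([.5908,.2945,.111],213.6))
im,K,Rc,p,o=grab("wrist"); c0=np.array([.5312,.2549]); ex=np.array([.833,.554])
for th in(1.65,1.75,1.85):
    x=.043-.101*np.cos(th)+.010*np.sin(th); z=.020+.101*np.sin(th)+.010*np.cos(th)
    print(th,round(x,4),round(z,4),proj(K,Rc,p,[*(c0+x*ex),z]))
m=cv2.inRange(cv2.cvtColor(im,cv2.COLOR_RGB2GRAY),0,60)
k,l,s,c=cv2.connectedComponentsWithStats(m[150:330,270:370])
for i in range(1,k):
    if s[i,4]>60: print(s[i]+[270,150,0,0,0],c[i]+[270,150])
save("w9.png",cv2.resize(im[150:350,220:420],None,fx=3,fy=3))
E
```

```text
(array([-0. ,  0.6, 89.4]), np.float64(-0.0), 'x ang -146.42', array([0.5912, 0.2941, 0.2004]))
1.65 0.061 0.1199 [318.67633621 190.69599505]
1.75 0.0708 0.1176 [318.66822526 202.06613605]
1.85 0.0804 0.1143 [318.65811591 212.25920429]
[294 182  48  25 849] [317.69375736 191.98704358]
[270 201  35  29 727] [286.21045392 212.43603851]
[291 230  79  61 413] [355.23244552 257.60048426]
[270 235   3  45 109] [270.79816514 257.46788991]
```

View pics/w9.png

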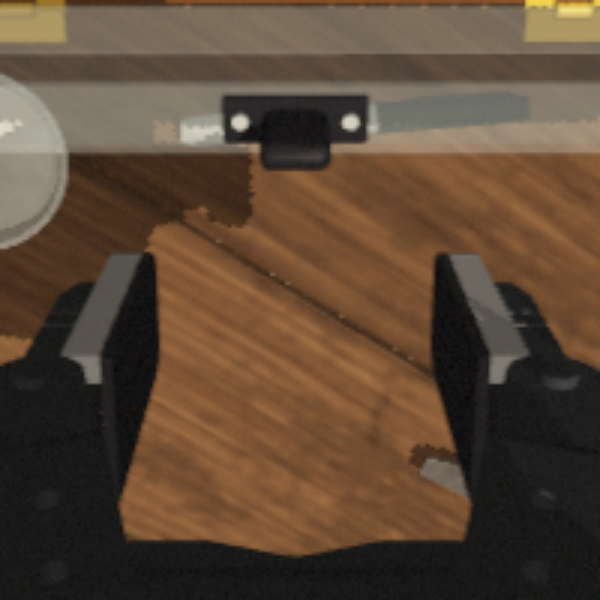

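The tab points nearly straight up at (318,196), a hood angle of about 1.7 rad, and is centred between the open fingers.

Emit:
apply_moves --plan '[[0.45, [2, 0, 35], 0], [0.45, [3, 0, 70], 0], [0.45, [3, 0, 85], 0], [0.45, [3, 0, 88], 0], [0.7, [3, 0, 88], 0], [1, [3, 0, 88], 0], [1, [3, 0, 88], 0], [1, [3, 0, 88], 0], [1, [3, 0, 88], 0]]' --newtons 25

```text
time: 32.65
eef_pos: [0.5899, 0.2932, 0.1148]
ee_rot: [-0.907, 3.004, 0.001]
contact_force: [-2.0, 2.3, 6.8]
gripper_width: 0.0171
grasp_force: 27.4
```

```bash
python3 - <<'E'
from h import *
f=lambda t: np.array([-101*np.cos(t)+10*np.sin(t), 101*np.sin(t)+10*np.cos(t)])
for t in np.arange(1.7,-.05,-.125): print(round(t,3),"tool x,z",(-(f(t)-f(1.7))).round(0))
print(-(f(0)-f(1.7)))
E
```

```text
1.7 tool x,z [-0. -0.]
1.575 tool x,z [13. -2.]
1.45 tool x,z [25. -3.]
1.325 tool x,z [38. -2.]
1.2 tool x,z [50.  1.]
1.075 tool x,z [62.  5.]
0.95 tool x,z [74. 11.]
0.825 tool x,z [84. 18.]
0.7 tool x,z [94. 26.]
0.575 tool x,z [102.  36.]
0.45 tool x,z [110.  46.]
0.325 tool x,z [115.  57.]
0.2 tool x,z [120.  69.]
0.075 tool x,z [123.  81.]
[123.92994203  88.86970091]
```

Emit:
apply_moves --plan '[[1, [13, 0, -2], 0], [1, [25, 0, -3], 0], [1, [38, 0, -2], 0], [1, [50, 0, 1], 0], [1, [62, 0, 5], 0], [1, [74, 0, 11], 0], [1, [84, 0, 18], 0], [1, [94, 0, 26], 0]]'

```text
time: 33.45
eef_pos: [0.5115, 0.2411, 0.0894]
ee_rot: [-0.907, 3.004, 0.001]
contact_force: [-5.8, 1.9, 13.5]
gripper_width: 0.0168
grasp_force: 33.4
```

Emit:
apply_moves --plan '[[1, [8, 0, 10], 0], [1, [16, 0, 20], 0], [1, [21, 0, 31], 0], [1, [26, 0, 43], 0], [1, [29, 0, 55], 0], [1, [30, 0, 61], 0], [1, [30, 0, 64], 0], [1, [30, 0, 65], 0]]'

```text
time: 34.25
eef_pos: [0.4842, 0.223, 0.0215]
ee_rot: [0.906, -3.002, 0.001]
contact_force: [-15.4, -7.5, 6.3]
gripper_width: 0.0169
grasp_force: 37.7
```

Emit:
apply_moves --plan '[[1, [-3, 0, 1], 0], [1, [-4, 0, 3], 0], [1, [-4, 0, 4], 0], [1, [-4, 0, 4], 0]]'

```text
time: 34.65
eef_pos: [0.484, 0.2229, 0.0168]
ee_rot: [0.903, -2.992, 0.004]
contact_force: [-40.6, -27.5, 23.8]
gripper_width: 0.0171
grasp_force: 55.3
```

Emit:
apply_moves --plan '[[1, [4, 0, -1], 0], [1, [6, 0, -2], 0], [0.6, [6, 0, -2], 0], [0.5, [6, 0, -2], 0], [0.5, [6, 0, -2], 0], [0.5, [6, 0, -30], 0], [0.5, [6, 0, -70], 0], [0.5, [6, 0, -110], 0], [0.8, [6, 0, -130], 0], [1, [6, 0, -130], 0]]'

```text
time: 35.65
eef_pos: [0.486, 0.2235, 0.1513]
ee_rot: [-0.906, 3.001, 0.001]
contact_force: [0.4, -0.4, -0.8]
gripper_width: 0.0143
grasp_force: 0.0
```

```bash
python3 - <<'E'
from h import *
im,K,Rc,p,o=grab("wrist"); c0=np.array([.5312,.2549]); ex=np.array([.833,.554])
print(rel([*(c0-.058*ex),.036],213.6),o["contact_force"])
for th in(0,.05,.1,.15):
    x=.043-.115*np.cos(th)+.014*np.sin(th); z=.020+.115*np.sin(th)+.014*np.cos(th)
    print(th,"tab end",proj(K,Rc,p,[*(c0+x*ex),z]))
print([(r,*map(int,im[r,318])) for r in range(178,225,1)])
E
```

```text
(array([  2.5,   1. , 113. ]), np.float64(-0.0), 'x ang -146.41', array([0.4851, 0.2231, 0.149 ])) [ 0.41995187 -0.38727373 -0.83368117]
0 tab end [319.4046235  172.43252511]
0.05 tab end [319.42093572 174.7070551 ]
0.1 tab end [319.43743118 177.39191407]
0.15 tab end [319.45405227 180.50134709]
[(178, 62, 56, 54), (179, 58, 52, 53), (180, 60, 54, 55), (181, 61, 55, 55), (182, 60, 51, 53), (183, 59, 53, 53), (184, 59, 55, 54), (185, 56, 53, 51), (186, 56, 53, 52), (187, 56, 54, 53), (188, 57, 52, 52), (189, 56, 54, 54), (190, 56, 53, 52), (191, 55, 52, 51), (192, 55, 52, 50), (193, 54, 54, 53), (194, 55, 50, 52), (195, 54, 49, 47), (196, 50, 46, 46), (197, 51, 46, 46), (198, 52, 45, 46), (199, 50, 47, 46), (200, 47, 43, 44), (201, 46, 40, 42), (202, 27, 24, 24), (203, 53, 48, 49), (204, 72, 67, 67), (205, 81, 70, 65), (206, 132, 112, 88), (207, 168, 155, 130), (208, 196, 183, 158), (209, 197, 183, 156), (210, 188, 167, 135), (211, 185, 162, 128), (212, 183, 161, 127), (213, 183, 160, 126), (214, 183, 161, 127), (215, 185, 162, 129), (216, 184, 161, 127), (217, 183, 160, 126), (218, 179, 157, 122), (219, 177, 156, 124), (220, 178, 156, 124), (221, 180, 159, 125), (222, 184, 162, 127), (223, 185, 162, 129), (224, 184, 161, 127)]
```

Emit:
apply_moves --plan '[[1, [2.5, 1, 40], 0], [1, [2.5, 1, 80], 0], [1, [2.5, 1, 105], 0], [1, [2.5, 1, 111], 0], [1, [2.5, 1, 113], 0], [1, [2.5, 1, 114], 0], [1, [2.5, 1, 115], 0], [1, [2.5, 1, 115], 0]]'

```text
time: 36.5
eef_pos: [0.4808, 0.2219, 0.0337]
ee_rot: [0.907, -3.005, 0.001]
contact_force: [-14.4, -7.4, 23.8]
gripper_width: 0.0001
grasp_force: 11.8
```

The tab top bears 24 N at z = 0.034, exactly its shut height. I'll retreat.

Emit:
apply_moves --plan '[[1, [0, 0, -10], 0], [1, [0, 0, -50], 0], [1, [0, 0, -100], 0], [1, [0, 0, -120], 0], [1, [0, 0, -120], 0], [1, [0, 0, -120], 0]]'

```text
time: 37.1
eef_pos: [0.4816, 0.2222, 0.1525]
ee_rot: [0.908, -3.008, -0.0]
contact_force: [-1.1, 0.1, -0.0]
gripper_width: 0.0001
grasp_force: 0.0
```

```bash
python3 - <<'E'
from h import *
im,K,Rc,p,o=grab("wrist"); c0=np.array([.5312,.2549]); ex=np.array([.833,.554])
for th in(0,.05,.1):
    x=.043-.115*np.cos(th)+.014*np.sin(th); z=.020+.115*np.sin(th)+.014*np.cos(th)
    g=proj(K,Rc,p,[*(c0+x*ex),z]); print(th,"tab end",g)
u=int(g[0]); print([(r,int(im[r,u].mean())) for r in range(155,190)])
for t,d,z in(([.5118,.2841],48,.035),([.473,.3424],18,.031),([.5506,.2257],28,.031),([.5894,.1674],38,.033)): print([list(map(int,im[tuple(proj(K,Rc,p,[*t,z]).round().astype(int)[::-1])]))])
E
```

```text
0 tab end [317.63852258 177.75849051]
0.05 tab end [317.62925381 180.07658244]
0.1 tab end [317.61995004 182.80106964]
[(155, 80), (156, 81), (157, 85), (158, 87), (159, 90), (160, 91), (161, 94), (162, 88), (163, 81), (164, 77), (165, 76), (166, 77), (167, 79), (168, 82), (169, 82), (170, 82), (171, 84), (172, 82), (173, 78), (174, 80), (175, 75), (176, 59), (177, 33), (178, 31), (179, 38), (180, 51), (181, 59), (182, 65), (183, 62), (184, 60), (185, 60), (186, 61), (187, 59), (188, 60), (189, 59)]
[[182, 161, 108]]
[[184, 162, 107]]
[[182, 161, 107]]
[[180, 160, 108]]
```

The tab's outer end is at row 177, against a predicted 177.8 for fully shut. All four weights show brass colour through the hood where expected, so I'm handing in.

```bash
python3 -c "
from h import *
print(ctrl.job_done())"
```

```text
the job is handed in; nothing more can be done
None
```

I handed the job in at about 37 s of the 120 s allowed: all four weights are seated in their own recesses and the hood is fully shut by my camera and force checks, but the interface returned no verdict.

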